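# Hook a jaw plate into the specimen vice, stand it upright and lock it

### The arm

A 6-joint arm with a two-finger parallel gripper is mounted at the origin on a cart in front of the work surface, level with it; the furniture and walls round the work are solid. World frame = base frame: x ahead of the robot, y to its left, z up, the work surface at z = 0. Lengths are in mm, angles in rad, forces in N, time in s.
With the tool pointing down it reaches from about 350 to 775 mm from the base axis. Payload 7.3 kg.
Tool frame: the origin (TCP) lies at the very end of the fingers, on their centre line; the grasp point (between the pads) lies 19 mm behind it; z points along the fingers, y is the line along which they close (so a half turn about z gives the same grasp; the last joint's range is limited). The gripper opens to 92 mm and grips with 3 to 60 N. Pads are 19 mm wide; open, the fingers measure 130 mm over their backs; the gripper's body (75 mm by 190 mm) begins 47 mm behind the grasp point.
Start: joints at [-1.351, 0.342, 1.524, -0, 1.275, -0.146], TCP at [187.814, -490.276, 226.741] pointing down, gripper open.
Joint ranges: [-2.53, 2.53], [-0.77, 2.02], [0.04, 2.7], [-1, 4.14], [0.28, 2.66], [-3.11, 3.11]. Speed limits (rad/s): [2.57, 2.57, 3.14, 3.14, 3.14, 3.14].

### API

Orientations are given as [roll, pitch, yaw] about the fixed x, y, z axes, in that order (R = Rz(yaw) Ry(pitch) Rx(roll)).
In Python, from plant import bot gives the robot as it stands.
- The arm moves only by the tool jog_arm, never from a script. Its argument "targets" is a list of rows, each an object with "xyz": the shift along the tool's x, y, z as a fraction of full scale, a list of three; "spin": the turn about the tool's z as a fraction of full scale. In form: [{"xyz": [x, y, z], "spin": spin}, ...]. A call has exactly 10 rows; each row shifts and turns the commanded pose from where the row before left it, along the tool's axes as they then stand; what a row does not reach is not made up. Full scale, the value 1, is 80 mm for a shift and 0.1 rad for a turn. A row lasts 1/8 s, in which the tool goes at most 62.5 mm and 10.7 degrees, less where a joint would pass 70% of its speed; a pose out of reach is approached as far as the arm can. A call with a number of a shift or a turn outside -1 to 1 is refused whole. A call with a gripper value outside its range is refused whole. "gripper" is the opening in per cent of the stroke, from 0 (shut) to 100 (fully open), set as the call begins (left out, the last holds). The fingers move at their own pace and stop on an object; the grip force is fixed at half the most. Time passes only in rows, so rows that do not move let the fingers close, or fill a call up. It gives the time, the measured TCP pose, the force, the opening and the grip force at its end, in the units of the state.
- bot.get_obs(): the state, without advancing time (a new reading comes with each control period).
- bot.capture(name): name is "side" or "top"; returns the picture (400x640x3 uint8, blue, green, red); there is no depth.
- bot.get_calibration(name): a dict with "vfov" (degrees; the focal length in pixels is half the picture's height over the tangent of half this angle, whatever the lens; pixels are square), "cx", "cy" (the principal point, pixels), "eye" and "rotation" of the camera in the world. Camera axes: x right, y down, z forward; pixel columns grow to the right and rows downward; lengths in mm; the calibration is good to about 2 mm. A picture is of the moment at which its call begins. get_calibration takes no time and is no camera call.
- bot.close_job(): hands the job in; it is judged then, once.
The state is a dict: "time": time; "joint_positions": joint angles; "dq": joint speeds; "tau": joint torques, N m; "tool_pos": TCP position; "tcp_rot": TCP orientation; "contact_force": force on the tool from outside, world axes, zero at the start; "moment": the same for the moment, N m; "grip_width": finger opening in mm; "finger_force": force on a finger pad.
Only numpy, scipy, OpenCV 4.12 (cv2) and the standard library are available. Lean on these libraries where they do the work, as an engineer would, in place of code of your own. Each camera call takes 0.05 s, during which the arm holds its last target. There are 200 camera calls.

### The job

Fit the blue jaw plate to the green specimen vice: take it from the white rack, tilt its top towards yourself to slip its toe under the steel keeper strip, straighten it upright against the back rest without forcing it, and let go. Then swing the lever with the red knob fully shut across its front to lock it. Leave the orange plate in the rack and do not disturb the things lying about.

Things in the scene. Friction and masses are not known exactly. Their poses are not given: they have to be found in the camera images.
- blue_plate_mid (a point): Middle of the loose aluminium jaw plate with the BLUE facing and blue top edge, 0.15 kg: 8 mm thick (its x), 46 mm wide (y), 100 mm high (z); this point is half-way up. At the bottom a toe, 5 mm high and 46 mm wide, sticks out 8 mm to its front (-x, the faced side), so the foot is 16 mm long. It stands upright in a pocket of the rack, toe towards the robot.
- blue_plate_toe (a point): Front lower edge of the blue plate's toe, mid-width: 12 mm in front (-x) of the plate's middle plane, at the level of its bottom. Axes as the plate's.
- orange_plate_mid (a point): Middle of the second jaw plate, the same but with an ORANGE facing, standing in the other pocket of the rack. Stays there.
- plate_rack: White plastic rack, 56 x 176 x 18 mm, fixed for the run, origin at its underside, its x points away from the robot. Two pockets, 84 mm apart along its y, open at the top, floor 6 mm above the worktop, walls to 18 mm, 2 mm beside a plate's width and 10 mm before and behind its foot; either plate may be in either pocket.
- vice: Green vice, base 86 (x) x 124 mm, fixed for the run, origin at its underside, x to the rear (away from the robot), y to the left, z up. The plate stands home with its back on the back rest, underside on the seat floor and toe under the keeper; it then stands by itself. Two cheeks, inner faces at y = +-25.5 mm, 18 mm high above the seat floor, leave 2.5 mm on each side of the plate.
- seat (a point): Where the middle of the plate's underside (its 8 mm thickness, toe not counted) belongs: on the seat floor, 14 mm above the worktop, 4 mm in front (-x) of the vice's origin. Axes are the vice's; all x below are counted from here. The floor is flat from x = -15 mm (front wall of the pocket, under the keeper) to x = +5 mm (heel stop).
- keeper_edge (a point): Middle of the lower rear edge of the steel keeper strip, which roofs the front of the pocket: x = -7.5 mm from the seat, 8 mm above the seat floor. The strip is 6 mm thick (top 14 mm above the floor) and reaches forward to x = -30 mm. Because of it the plate cannot be lowered in upright; tilted 30 to 45 degrees, top to the robot, the toe passes down behind this edge, then forward under the strip.
- rest_edge (a point): Middle of the lower front edge of the steel back rest: x = +4 mm from the seat, 34 mm above the seat floor; the rest's upright face reaches up to 56 mm, the top of the vice. Below the rest an open recess goes back to x = +16 mm and takes the heel of the tilted plate; its bottom is a ramp, from 2 mm above the floor at x = +5 mm up at 45 degrees to about 11 mm. The heel comes down it as the plate is straightened.
- lock_lever (a joint): Locking lever of the vice, swings level about an upright pin; 0 = shut (its arm lies along the vice's +y, 1 mm in front of the upright plate), grows as it swings open towards the robot and then to the right (pi/2: arm points to the vice's -x), up to 2.3 rad. Stays where it is left: friction 0.08 N m (about 1 N at the knob).
- lever_knob (a point): Half-way up the upright red knob at the lever's end: 16 mm diameter, 34 mm high (17 mm above and below this point; below it the 12 mm arm), 81 mm above the worktop, 80 mm from the hinge.
- lever_hinge (a point): On the lever's upright hinge axis, at the mid-height of the arm (58 mm above the worktop): 11 mm in front (-x) and 46 mm to the right (-y) of the seat. The arm is 10 mm thick and 12 mm wide.
- tape_roll: Roll of tape lying flat, 82 mm across, 24 mm high, loose; origin at its underside. Leave alone.
- stopwatch: Black stopwatch, 70 x 58 x 18 mm, loose; origin at its underside. Leave alone.
- spanner: Steel spanner lying flat, 182 mm long along its y, 29 mm wide, 8 mm thick, loose; origin at its underside. Leave alone.

How it is judged (in metres and radians):
On the way:
1. the blue plate stands upright home in the vice, toe under the keeper, the lever still open (x of blue_plate_mid in the frame of seat between -0.004 and 0.004 m and y of blue_plate_mid in the frame of seat between -0.004 and 0.004 m and z of blue_plate_toe in the frame of seat between -0.003 and 0.003 m and x of blue_plate_toe in the frame of seat between -0.016 and -0.008 m and angle between blue_plate_mid's own z axis and vertical below 0.06 rad and value of joint lock_lever above 1 rad), for 0.2 s.
At the end, for the whole second after the job is handed in: Blue plate upright (0.06 rad) in the vice: middle within 4 mm of the seat in x and y, toe within 3 mm of the floor and 8-16 mm in front of the seat; lever under 0.1 rad; orange plate within 20 mm, tape, stopwatch, spanner within 30 mm of their start (x of blue_plate_mid in the frame of seat between -0.004 and 0.004 m and y of blue_plate_mid in the frame of seat between -0.004 and 0.004 m and z of blue_plate_toe in the frame of seat between -0.003 and 0.003 m and x of blue_plate_toe in the frame of seat between -0.016 and -0.008 m and angle between blue_plate_mid's own z axis and vertical below 0.06 rad and value of joint lock_lever below 0.1 rad and not (distance of orange_plate_mid from where it was at the start of the episode above 0.02 m) and not (distance of tape_roll from where it was at the start of the episode above 0.03 m) and not (distance of stopwatch from where it was at the start of the episode above 0.03 m) and not (distance of spanner from where it was at the start of the episode above 0.03 m)); the robot touches nothing.
It fails at once if the orange jaw plate is moved by more than 20 mm (distance of orange_plate_mid from where it was at the start of the episode above 0.02 m).
It fails at once if the tape roll is moved by more than 30 mm (distance of tape_roll from where it was at the start of the episode above 0.03 m).
It fails at once if the stopwatch is moved by more than 30 mm (distance of stopwatch from where it was at the start of the episode above 0.03 m).
It fails at once if the spanner is moved by more than 30 mm (distance of spanner from where it was at the start of the episode above 0.03 m).
It fails at once if the vice is pressed on with more than 80 N by the blue plate (forced in) (contact force between blue_plate and vice above 80 N).
It also fails if it takes over 69 s, if anything falls off the work surface, if the arm or the gripper's body presses on something with over 40 N, if the wrist force passes 120 N, or if a joint passes its speed limit or range.

## Working session

There is one attempt and no reset: what is moved stays moved. The work goes in short steps, Python scripts to look and compute and a tool call to move; the robot and the scene stay as the last step left them, time stands still between calls to the robot, and variables do not carry over. Pictures are saved under pics/ and viewed, at most 10 in all, crops included, and the job is handed in when it is done.

Besides the shell and the picture viewer there is one more tool, called after ">>>" as a command line: name --argument value ..., lists and objects as JSON in quotes. jog_arm: Moves the arm, as the interface text tells. Shift numbers are shares of 80 mm and turn numbers shares of 0.1 rad, none past 1 either way. Its arguments: {"type":"object","properties":{"targets":{"type":"array","items":{"type":"object","properties":{"xyz":{"type":"array","items":{"type":"number"}},"spin":{"type":"number"}}}},"gripper":{"type":"number"}},"required":["targets"]}

```bash
mkdir -p pics; ls
cat > h.py <<'E'
from plant import bot
import numpy as np, cv2
def ray(name,uv):
    c=bot.get_calibration(name); f=200/np.tan(np.radians(c['vfov'])/2)
    d=np.array([(uv[0]-c['cx'])/f,(uv[1]-c['cy'])/f,1.0]); R=np.array(c['rotation'])
    return np.array(c['eye']),R@d
def onz(name,uv,z):
    e,d=ray(name,uv); return e+d*(z-e[2])/d[2]
def proj(name,p):
    c=bot.get_calibration(name); f=200/np.tan(np.radians(c['vfov'])/2)
    q=np.array(c['rotation']).T@(np.array(p,float)-np.array(c['eye'])); return np.array([c['cx']+f*q[0]/q[2],c['cy']+f*q[1]/q[2]])
E
python3 - <<'E'
from h import *
for n in('top','side'):
    c=bot.get_calibration(n); print(n,c)
    cv2.imwrite(f'pics/{n}0.png',bot.capture(n))
print(bot.get_obs())
E
```

```text
pics
top {'vfov': 52.63925605952311, 'cx': 327.2519679343224, 'cy': 199.9718131134575, 'eye': array([ 471.42396296,  -94.60064686, 1199.02934317]), 'rotation': array([-3.08033538e+00, -2.96111301e-03, -1.54950735e+00])}
side {'vfov': 42.093929360679546, 'cx': 324.47832991805456, 'cy': 202.10430872146597, 'eye': array([  44.65180677, -977.25154817, 1024.26114532]), 'rotation': array([-2.31775733, -0.01332394, -0.47989727])}
{'time': 0.1, 'joint_positions': array([-1.35101157e+00,  3.42666741e-01,  1.52495254e+00, -8.54789138e-06,
        1.27540487e+00, -1.46038201e-01]), 'dq': array([-0.00048451, -0.00223107, -0.00194655, -0.00138702, -0.00046865,
        0.00121339]), 'tau': array([ 1.88596183e-03, -4.32004201e+01, -2.44693083e+01,  7.19467713e-02,
        5.26917621e-02, -5.56772795e-05]), 'tool_pos': array([ 187.71780145, -489.88602781,  226.09652247]), 'tcp_rot': array([-3.14017521e+00, -2.00222529e-04,  3.65825312e-01]), 'contact_force': array([0.48350817, 0.22386354, 0.9221024 ]), 'moment': array([0.02192051, 0.01231426, 0.03353005]), 'finger_force': 0.0, 'grip_width': 91.73011158798953}
```

View pics/top0.png

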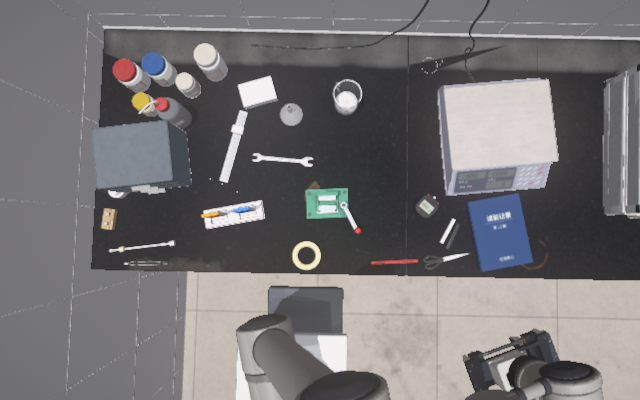

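View pics/side0.png

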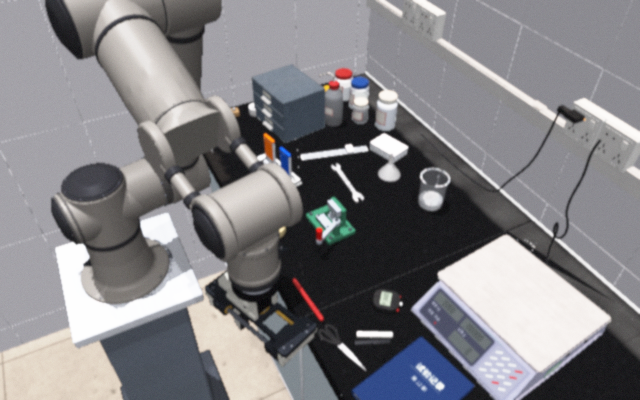

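```bash
sed -i "s/^import numpy.*/&\nfrom scipy.spatial.transform import Rotation as Ro/; s/np.array(c\['rotation'\])/Ro.from_euler('xyz',c['rotation']).as_matrix()/" h.py
python3 - <<'E'
from h import *
a=cv2.imread('pics/top0.png'); b=cv2.imread('pics/side0.png')
r=lambda im,x,y,w,h,k:cv2.resize(im[y:y+h,x:x+w],None,fx=k,fy=k,interpolation=cv2.INTER_CUBIC)
out=np.vstack([np.hstack([r(a,195,190,80,60,5),r(a,295,175,80,60,5)]),np.hstack([r(b,255,125,80,60,5),r(b,295,190,80,60,5)])])
cv2.imwrite('pics/c1.png',out)
print(onz('top',(234,215),6),onz('top',(327,204),50),onz('top',(306,255),24),onz('side',(327,222),50))
print(proj('side',bot.get_obs()['tool_pos']),proj('top',bot.get_obs()['tool_pos']))
E
```

```text
[494.38603446 177.28065008   6.        ] [530.45883307 -96.02971507  50.        ] [383.09930053 -38.5905958   24.        ] [ 512.13939817 -121.65947685   50.        ]
[262.17332405 343.09713323] [490.89675156 348.73255823]
```

View pics/c1.png

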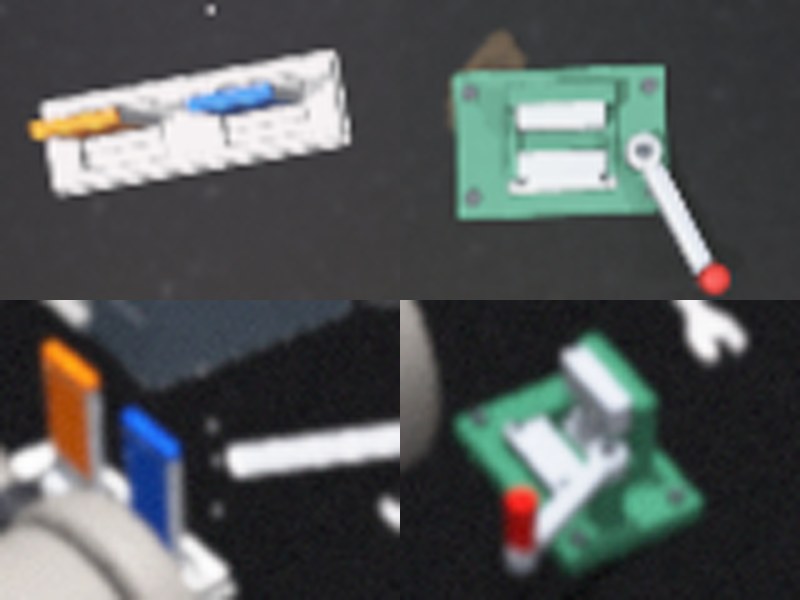

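```bash
cat > fit.py <<'E'
from h import *
from scipy.optimize import least_squares
T=lambda u,v:(u/5+295-.4,v/5+175-.4); S=lambda u,v:(u/5+295-.4,v/5+190-.4)
# vice-frame points (x from origin)
def P(p,l):
    x,y,yw=l[:3]; c,s=np.cos(yw),np.sin(yw); return [x+c*p[0]-s*p[1],y+s*p[0]+c*p[1],p[2]]
def pts(q):
    h,a=q[3],q[4]; kn=[-15-80*np.sin(a),-46+80*np.cos(a),98]; kw=q[5];rw=q[6]
    return [('top',[43,62,h],T(55,74)),('top',[43,-62,h],T(264,66)),('top',[-43,62,h],T(58,218)),('top',[-43,-62,h],T(264,213)),
    ('top',[-15,-46,64],T(245,152)),('top',kn,T(315,278)),
    ('top',[-11.5,kw,28],T(120,151)),('top',[-11.5,-kw,28],T(206,151)),
    ('top',[0,rw,70],T(117,130)),('top',[0,-rw,70],T(205,130)),
    ('side',[-43,62,h],S(54,124)),('side',[-43,-62,h],S(175,255)),('side',[43,-62,h],S(303,195)),
    ('side',kn,S(120,193)),('side',[0,rw,70],S(161,52)),('side',[0,-rw,70],S(230,108))]
f=lambda q:np.concatenate([proj(n,P(p,q))-m for n,p,m in pts(q)])
if __name__=='__main__':
    for sel in (slice(0,20),slice(20,32),slice(0,32)):
        r=least_squares(lambda q:np.r_[f(q)[sel],(q[3]-12)/20,(q[5]-25)/20,(q[6]-25)/20],[525,-96,0,12,2,25,25]); print(r.x.round(3)); print(f(r.x)[sel].reshape(-1,2).round(1).tolist())
    a=cv2.imread('pics/top0.png')
    hsv=cv2.cvtColor(a,cv2.COLOR_BGR2HSV)
    sub=np.zeros(a.shape[:2],bool); sub[195:232,197:268]=1
    for nm,m,z in (('white',(a.min(2)>110),18),('blue',(hsv[...,0]>100)&(hsv[...,0]<125)&(hsv[...,1]>110),106),('orange',(hsv[...,0]<25)&(hsv[...,1]>110),106)):
        m=(m&sub); v,u=np.nonzero(m); rect=cv2.minAreaRect(np.c_[u,v].astype(np.float32)); print(nm,m.sum(),rect, onz('top',rect[0],z).round(1))
        b=cv2.boxPoints(rect); w=np.array([onz('top',p,z) for p in b]); e=w-np.roll(w,1,0); print(np.linalg.norm(e,axis=1).round(1),np.arctan2(e[:,1],e[:,0]).round(3))
E
python3 fit.py
```

```text
[ 5.38584e+02 -9.52790e+01  5.20000e-02 -8.39600e+00  2.03800e+00
  2.49230e+01  2.46090e+01]
[[0.0, -0.8], [-0.4, -0.5], [0.2, -0.9], [0.6, -1.2], [-0.3, 0.7], [0.4, 0.7], [-0.3, 1.0], [-0.3, 0.5], [0.0, 0.4], [0.0, -0.1]]
[ 5.43014e+02 -8.96150e+01  9.30000e-02  1.07790e+01  1.94800e+00
  2.50000e+01  2.96110e+01]
[[0.9, -0.7], [1.0, 0.6], [1.8, 0.3], [0.1, -0.3], [-1.0, -0.8], [-2.7, 0.8]]
[ 5.39258e+02 -9.46290e+01  7.10000e-02  1.63250e+01  1.99000e+00
  2.49050e+01  2.66230e+01]
[[-0.9, -1.4], [-0.5, -1.9], [-0.1, -0.9], [1.1, -2.0], [-0.4, 0.1], [-0.5, 0.6], [-0.4, 0.9], [-0.5, 0.1], [-0.9, 0.4], [0.5, -0.6], [0.7, -1.0], [0.0, 0.9], [1.4, 0.9], [-0.2, 1.9], [-0.6, 1.3], [-3.8, 1.8]]
white 1067 ((233.47256469726562, 214.13308715820312), (19.710662841796875, 60.79767990112305), 79.82449340820312) [496.6 176.2  18. ]
[ 57.6 177.1  57.7 176.6] [ 0.217 -1.371 -2.934  1.77 ]
blue 58 ((241.0297088623047, 209.7970428466797), (4.179156303405762, 16.219106674194336), 84.2894058227539) [506.9 136.  106. ]
[11.3 43.8 11.3 43.7] [ 0.135 -1.449 -3.009  1.692]
orange 72 ((209.4942169189453, 214.96241760253906), (4.485687255859375, 18.779062271118164), 81.25383758544922) [491.2 220.6 106. ]
[12.1 50.5 12.1 50.5] [ 0.193 -1.396 -2.952  1.745]
```

```bash
cat > ov.py <<'E'
from h import *
from fit import P
def draw(name,im,l,a,x0,y0,w,h,k):
    o=cv2.resize(im[y0:y0+h,x0:x0+w],None,fx=k,fy=k,interpolation=cv2.INTER_CUBIC)
    def poly(ps,col,cl=True):
        q=np.array([((proj(name,P(p,l))-[x0,y0]+.5)*k) for p in ps]); cv2.polylines(o,[np.round(q*8).astype(np.int32)],cl,col,1,cv2.LINE_AA,3)
    R=lambda xa,xb,y,z:[[xa,-y,z],[xb,-y,z],[xb,y,z],[xa,y,z]]
    poly(R(-43,43,62,0),(0,255,255)); poly(R(-43,43,62,14),(255,255,0)); poly(R(-34,-11.5,25.5,28),(0,0,255)); poly(R(0,16,25.5,70),(255,0,255))
    kn=[-15-80*np.sin(a),-46+80*np.cos(a)]
    poly([[-15,-46,64],kn+[64],kn+[98]],(255,0,0),False)
    return o
E
python3 - <<'E'
from ov import *
l=[536,-95,.05];a=2.03
A=np.mean([bot.capture('top').astype(float) for _ in range(8)],0); B=np.mean([bot.capture('side').astype(float) for _ in range(8)],0)
np.save('A',A);np.save('B',B)
cv2.imwrite('pics/o1.png',np.hstack([draw('top',A.astype(np.uint8),l,a,300,180,64,56,6),draw('side',B.astype(np.uint8),l,a,300,192,64,56,6)]))
E
```

```text
(no output)
```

View pics/o1.png

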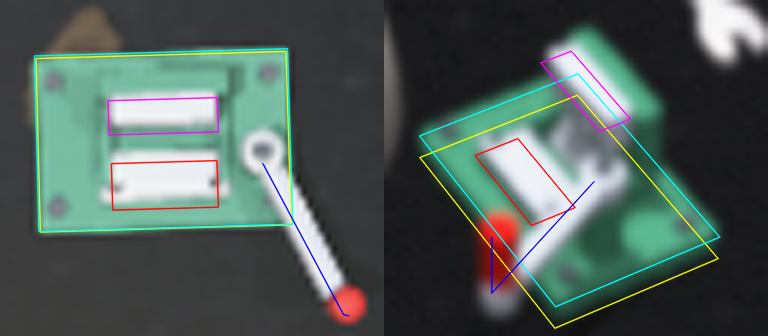

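>>> jog_arm --targets '[{"xyz":[0,0,0],"spin":0.78},{"xyz":[0,0,0],"spin":0.78},{"xyz":[0.46,-0.57,0]},{"xyz":[0.46,-0.57,0]},{"xyz":[0.46,-0.57,0]},{"xyz":[0.46,-0.57,0]},{"xyz":[0.46,-0.57,0]},{"xyz":[0.46,-0.57,0]},{"xyz":[0.46,-0.57,0]},{"xyz":[0.46,-0.57,0]}]' --gripper 67

```text
invalid input
```

>>> jog_arm --targets '[{"xyz":[0.46,-0.57,0]},{"xyz":[0.46,-0.57,0]},{"xyz":[0.46,-0.57,0]},{"xyz":[0.46,-0.55,0]},{"xyz":[0,0,0.25]},{"xyz":[0,0,0.25]},{"xyz":[0,0,0]},{"xyz":[0,0,0]},{"xyz":[0,0,0]},{"xyz":[0,0,0]}]'

```text
invalid input
```

```bash
cat >> h.py <<'E'
def go(x,y,z,yaw):
    "units (tool axes) from measured pose to target; spin applied AFTER the shift"
    o=bot.get_obs(); p=np.array(o['tool_pos']); w=o['tcp_rot'][2]; d=np.array([x,y,z])-p
    c,s=np.cos(w),np.sin(w); u=np.array([c*d[0]+s*d[1],s*d[0]-c*d[1],-d[2]])/80
    print('at',p.round(1),o['tcp_rot'].round(3),'F',o['contact_force'].round(1),'w',round(o['grip_width'],1),'ff',round(o['finger_force'],1),'t',round(o['time'],2)); print('units',u.round(3),'spin',round((w-yaw)/.1,3))
E
python3 - <<'E'
from h import *
go(508.5,136,72,.21)
a=bot.capture('top');b=bot.capture('side')
r=lambda im,x,y,w,h,k:cv2.resize(im[y:y+h,x:x+w],None,fx=k,fy=k,interpolation=cv2.INTER_CUBIC)
cv2.imwrite('pics/c2.png',np.hstack([r(a,185,170,100,100,4),r(b,220,90,100,100,4)]))
E
```

```text
at [ 187.8 -490.3  226.8] [ 3.141 -0.     0.366] F [-0.   0.4 -0.2] w 91.9 ff 0.0 t 0.9
units [ 6.544 -5.877  1.935] spin 1.558
```

View pics/c2.png

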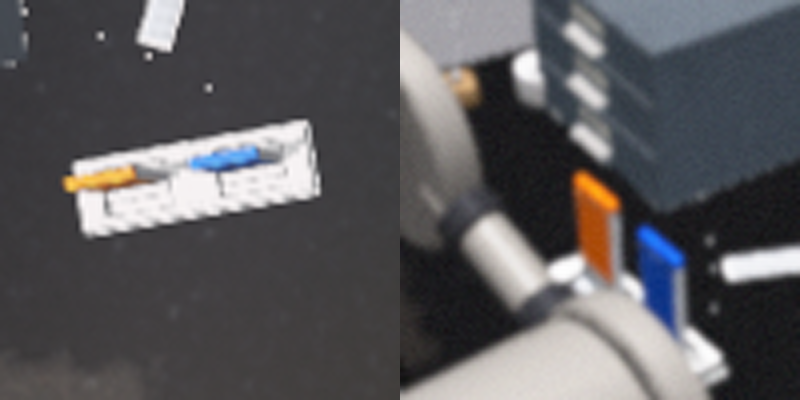

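The moves were refused (every row needs "spin"), so the picture shows the unchanged rack: blue plate at about (240,210) in the top view.

>>> jog_arm --targets '[{"xyz":[0,0,0],"spin":0.78},{"xyz":[0,0,0],"spin":0.78},{"xyz":[0.46,-0.57,0],"spin":0},{"xyz":[0.46,-0.57,0],"spin":0},{"xyz":[0.46,-0.57,0],"spin":0},{"xyz":[0.46,-0.57,0],"spin":0},{"xyz":[0.46,-0.57,0],"spin":0},{"xyz":[0.46,-0.57,0],"spin":0},{"xyz":[0.46,-0.57,0],"spin":0},{"xyz":[0.46,-0.57,0],"spin":0}]' --gripper 67

```text
time: 2.25
tool_pos: [400.5, -70.4, 227.1]
tcp_rot: [3.141, -0.001, 0.21]
contact_force: [0.6, -0.5, 0.4]
grip_width: 61.6
finger_force: 0.0
```

>>> jog_arm --targets '[{"xyz":[0.465,-0.56,0],"spin":0},{"xyz":[0.465,-0.56,0],"spin":0},{"xyz":[0.465,-0.56,0],"spin":0},{"xyz":[0.465,-0.56,0],"spin":0},{"xyz":[0,0,0.5],"spin":0},{"xyz":[0,0,0.5],"spin":0},{"xyz":[0,0,0],"spin":0},{"xyz":[0,0,0],"spin":0},{"xyz":[0,0,0],"spin":0},{"xyz":[0,0,0],"spin":0}]'

```text
time: 3.5
tool_pos: [508.7, 134.0, 148.0]
tcp_rot: [3.141, -0.002, 0.21]
contact_force: [0.0, -0.2, 1.1]
grip_width: 61.8
finger_force: 0.0
```

Run:
```python
from h import *
go(508.5,136,72,.21)
a=bot.capture('top');b=bot.capture('side')
r=lambda im,x,y,w,h,k:cv2.resize(im[y:y+h,x:x+w],None,fx=k,fy=k,interpolation=cv2.INTER_CUBIC)
cv2.imwrite('pics/c3.png',np.hstack([r(a,185,150,100,100,4),r(b,220,90,100,100,4)]))
```

```text
at [508.7 134.  148. ] [ 3.141e+00 -2.000e-03  2.100e-01] F [ 0.  -0.2  1.1] w 61.8 ff 0.0 t 3.5
units [ 0.003 -0.025  0.95 ] spin -0.005
```

View pics/c3.png

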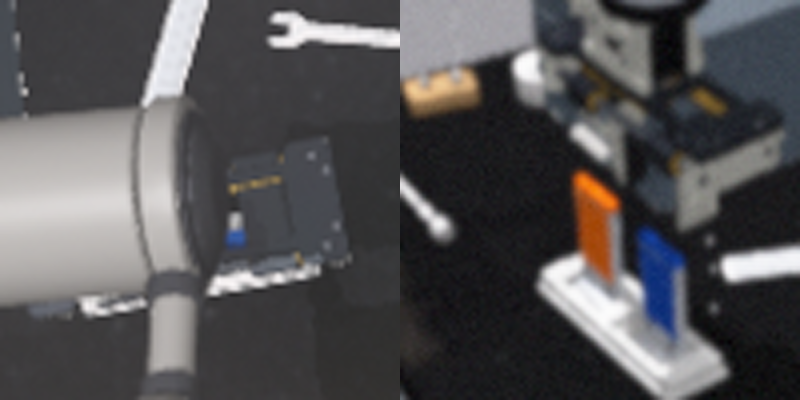

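Run:
```python
from h import *
c,s=np.cos(.21),np.sin(.21)
for dx,dy in((-4,23),(-4,-23),(4,-23),(0,0)): print(dx,dy,proj('side',[508.5+c*dx-s*dy,136+s*dx+c*dy,106]).round(1),proj('top',[508.5+c*dx-s*dy,136+s*dx+c*dy,106]).round(1))
b=bot.capture('side');hsv=cv2.cvtColor(b,cv2.COLOR_BGR2HSV); m=(hsv[...,0]>105)&(hsv[...,0]<125)&(hsv[...,1]>150); m[:, :270]=0;m[:,310:]=0;m[:130]=0;m[200:]=0
v,u=np.nonzero(m); print(m.sum()); 
for t in range(u.min(),u.max()+1): print(t,v[u==t].min(),v[u==t].max(),end=' | ')
```

```text
-4 23 [279.1 149.2] [232.9 212.3]
-4 -23 [288.5 156.8] [249.7 209.1]
4 -23 [290.7 155.8] [249.2 206.2]
0 0 [284.8 152.5] [241.1 209.2]
187
279 147 155 | 280 147 158 | 281 146 161 | 282 146 168 | 283 147 169 | 284 148 170 | 285 149 170 | 286 150 171 | 287 150 172 | 288 152 156 | 289 152 156 | 290 153 156 | 291 154 155 |
```

>>> jog_arm --targets '[{"xyz":[0,-0.02,0.3],"spin":0},{"xyz":[0,0,0.3],"spin":0},{"xyz":[0,0,0.2],"spin":0},{"xyz":[0,0,0.1],"spin":0},{"xyz":[0,0,0.05],"spin":0},{"xyz":[0,0,0],"spin":0},{"xyz":[0,0,0],"spin":0},{"xyz":[0,0,0],"spin":0},{"xyz":[0,0,0],"spin":0},{"xyz":[0,0,0],"spin":0}]'

```text
time: 4.9
tool_pos: [507.7, 135.7, 70.8]
tcp_rot: [3.141, -0.0, 0.21]
contact_force: [-0.6, 0.4, 0.5]
grip_width: 61.5
finger_force: 0.0
```

>>> jog_arm --targets '[{"xyz":[0,0,0],"spin":0},{"xyz":[0,0,0],"spin":0},{"xyz":[0,0,0],"spin":0},{"xyz":[0,0,0],"spin":0},{"xyz":[0,0,0],"spin":0},{"xyz":[0,0,0],"spin":0},{"xyz":[0,0,-0.03],"spin":0},{"xyz":[0,0,0],"spin":0},{"xyz":[0,0,0],"spin":0},{"xyz":[0,0,0],"spin":0}]' --gripper 0

```text
time: 6.15
tool_pos: [507.6, 135.6, 73.0]
tcp_rot: [3.142, 0.0, 0.21]
contact_force: [-0.2, -1.1, -2.0]
grip_width: 46.4
finger_force: 29.7
```

>>> jog_arm --targets '[{"xyz":[-0.04,0,0],"spin":0},{"xyz":[-0.03,0,0],"spin":0},{"xyz":[-0.03,0,0],"spin":0},{"xyz":[-0.03,0,0],"spin":0},{"xyz":[0,0,0],"spin":0},{"xyz":[0,0,0],"spin":0},{"xyz":[0,0,0],"spin":0},{"xyz":[0,0,0],"spin":0},{"xyz":[0,0,0],"spin":0},{"xyz":[0,0,0],"spin":0}]'

```text
time: 7.4
tool_pos: [497.6, 133.5, 73.1]
tcp_rot: [3.141, -0.0, 0.21]
contact_force: [0.8, 0.4, -0.9]
grip_width: 46.3
finger_force: 29.7
```

>>> jog_arm --targets '[{"xyz":[-0.02,0,0],"spin":0},{"xyz":[-0.02,0,0],"spin":0},{"xyz":[-0.02,0,0],"spin":0},{"xyz":[-0.02,0,0],"spin":0},{"xyz":[0,0,0],"spin":0},{"xyz":[0,0,0],"spin":0},{"xyz":[0,0,0],"spin":0},{"xyz":[0,0,0],"spin":0},{"xyz":[0,0,0],"spin":0},{"xyz":[0,0,0],"spin":0}]'

```text
time: 8.65
tool_pos: [491.5, 132.8, 73.3]
tcp_rot: [-3.141, -0.001, 0.209]
contact_force: [4.0, 4.8, -0.4]
grip_width: 45.8
finger_force: 29.9
```

>>> jog_arm --targets '[{"xyz":[-0.06,0,0],"spin":0},{"xyz":[-0.06,0,0],"spin":0},{"xyz":[-0.043,0,0.004],"spin":0},{"xyz":[-0.043,0,0.004],"spin":0},{"xyz":[-0.043,0,0.007],"spin":0},{"xyz":[-0.043,0,0.007],"spin":0},{"xyz":[-0.042,0,0.012],"spin":0},{"xyz":[-0.042,0,0.012],"spin":0},{"xyz":[0,0,0],"spin":0},{"xyz":[0,0,0],"spin":0}]'

```text
time: 9.9
tool_pos: [461.8, 126.8, 69.5]
tcp_rot: [-3.14, -0.001, 0.21]
contact_force: [2.8, 6.3, -0.6]
grip_width: 45.7
finger_force: 30.0
```

Run:
```python
from h import *
go(508.5,136,72,.21)
b=bot.capture('side');cv2.imwrite('pics/c4.png',cv2.resize(b[90:200,230:340],None,fx=5,fy=5,interpolation=cv2.INTER_CUBIC))
```

```text
at [461.8 126.8  69.5] [-3.14e+00 -1.00e-03  2.10e-01] F [ 2.8  6.3 -0.6] w 45.7 ff 30.0 t 9.9
units [ 0.595  0.01  -0.031] spin -0.002
```

View pics/c4.png

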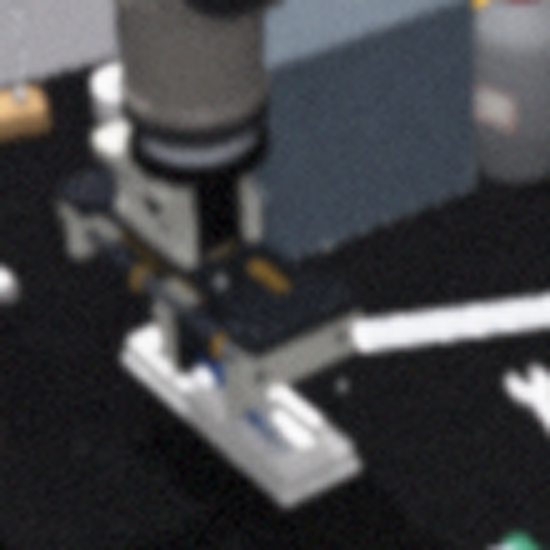

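>>> jog_arm --targets '[{"xyz":[-0.041,0,0.015],"spin":0},{"xyz":[-0.041,0,0.015],"spin":0},{"xyz":[-0.04,0,0.019],"spin":0},{"xyz":[-0.04,0,0.019],"spin":0},{"xyz":[-0.038,0,0.022],"spin":0},{"xyz":[-0.038,0,0.022],"spin":0},{"xyz":[0,0,0],"spin":0},{"xyz":[0,0,0],"spin":0},{"xyz":[0,0,0],"spin":0},{"xyz":[0,0,0],"spin":0}]'

```text
time: 11.2
tool_pos: [443.1, 122.4, 60.5]
tcp_rot: [-3.141, -0.0, 0.21]
contact_force: [1.7, 4.2, -1.7]
grip_width: 45.3
finger_force: 30.0
```

>>> jog_arm --targets '[{"xyz":[0.02,0,-0.05],"spin":0},{"xyz":[0.02,0,-0.05],"spin":0},{"xyz":[0,0,-0.15],"spin":0},{"xyz":[0,0,-0.25],"spin":0},{"xyz":[0,0,-0.4],"spin":0},{"xyz":[0,0,-0.4],"spin":0},{"xyz":[0,0.4,-0.2],"spin":0.5},{"xyz":[0,0.5,0],"spin":0.5},{"xyz":[0,0.6,0],"spin":0.6},{"xyz":[0,0,0],"spin":0}]'

```text
time: 12.45
tool_pos: [464.3, 1.1, 181.0]
tcp_rot: [3.14, 0.001, 0.045]
contact_force: [-0.9, 0.5, -2.5]
grip_width: 45.7
finger_force: 29.9
```

Run:
```python
from h import *
go(490,-95,185,.05)
b=bot.capture('side');a=bot.capture('top')
p=bot.get_obs()['tool_pos']; q=proj('side',p).astype(int);qt=proj('top',p).astype(int); print(q,qt)
r=lambda im,q:cv2.resize(im[max(0,q[1]-55):q[1]+55,q[0]-40:q[0]+40],(400,550),interpolation=cv2.INTER_CUBIC)
cv2.imwrite('pics/c5.png',np.hstack([r(b,q),r(a,qt)])); cv2.imwrite('pics/full5s.png',b)
```

```text
at [464.3   1.1 181. ] [3.14e+00 1.00e-03 4.50e-02] F [-0.9  0.5 -2.5] w 45.7 ff 29.9 t 12.45
units [ 0.267  1.215 -0.05 ] spin -0.048
[289 161] [286 226]
```

View pics/c5.png

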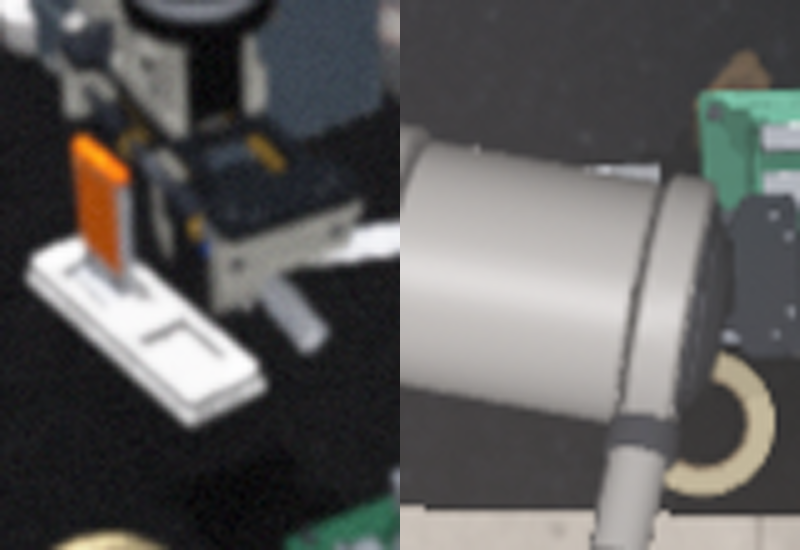

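Run:
```python
from h import *
b=cv2.imread('pics/full5s.png'); g=cv2.cvtColor(b,cv2.COLOR_BGR2GRAY)
print('     ',list(range(296,320)))
for v in range(158,182): print(v,' '.join('%3d'%x for x in g[v,296:320]))
o=bot.get_obs();p=o['tool_pos']+np.array([0,0,19]); yw=.045
c,s=np.cos(yw),np.sin(yw)
def W(a,h,y,th,h0=83.8):  # plate coords: a fwd from mid plane, h above foot, rel grasp
    a2=a*np.cos(th)-(h-h0)*np.sin(th); z=a*np.sin(th)+(h-h0)*np.cos(th)
    return p+[c*a2-s*y,s*a2+c*y,z]
for d in(30,35,40,45):
    t=np.radians(d); print(d,[proj('side',W(a,h,-23,t)).round(1).tolist() for a,h in((4,60),(4,0),(-4,60),(-4,5),(-12,5),(-12,0))])
```

```text
[296, 297, 298, 299, 300, 301, 302, 303, 304, 305, 306, 307, 308, 309, 310, 311, 312, 313, 314, 315, 316, 317, 318, 319]
158  95 110 128 139 140 140 144 149 147 144 146 137 127 122 127 132 129 138 138 131 124 121 126 123
159 100 112 131 137 142 143 143 148 138 131 120 107  89  79  77  78  80  82  77  67  55  48  51  47
160 120 125 142 143 143 143 145 141 126 102  83  66  47  41  39  36  36  38  36  36  26  25  24  26
161 138 139 145 143 144 143 141 134 120  94  67  43  28  30  26  25  23  28  23  26  27  24  24  20
162 140 145 140 140 143 142 138 135 128 112  86  61  40  29  25  27  26  24  26  28  33  27  26  26
163 142 141 141 135 139 142 140 135 138 129 115  92  61  40  27  24  25  30  24  31  29  29  26  23
164 136 138 130 130 127 133 140 140 139 140 133 116  90  57  35  30  26  24  27  26  30  26  28  20
165 131 130 123 114 109 119 135 146 143 138 141 133 113  82  53  28  27  27  25  24  24  24  27  23
166 113 119 119  97  78  87 117 136 143 144 143 143 133 109  72  45  33  29  29  24  29  29  30  30
167  82  90 102  73  48  61  99 129 140 146 143 147 144 133 104  63  40  27  33
[... 1120 characters left out ...]

179 253 252 248 227 144  61  32  21  28  29  27  27  24  27  26  21  29  20  27  26  21  24  28  23
180 251 247 237 205 142  74  41  30  21  22  25  30  30  27  28  32  28  25  30  27  26  25  25  29
181 240 226 204 180 155 113  60  30  28  28  16  24  31  29  26  25  27  26  27  23  30  29  24  27
30 [[298.4, 164.8], [308.8, 176.6], [296.1, 166.9], [305.7, 177.6], [303.4, 179.6], [304.2, 180.5]]
35 [[299.0, 164.2], [310.7, 174.7], [296.8, 166.4], [307.6, 175.9], [305.5, 178.0], [306.4, 178.9]]
40 [[299.4, 163.6], [312.5, 172.7], [297.4, 165.9], [309.5, 174.2], [307.5, 176.4], [308.5, 177.1]]
45 [[299.9, 162.9], [314.2, 170.6], [298.0, 165.3], [311.2, 172.3], [309.4, 174.6], [310.5, 175.2]]
```

```bash
cat > sil.py <<'E'
from h import *
from scipy.optimize import differential_evolution
import itertools
def mask(name,p,yw,th,a0,h0,bu,bv,x0,y0,w,h,k=8):
    c,s=np.cos(yw),np.sin(yw); m=np.zeros((h*k,w*k),np.uint8)
    for box in (((-4,4),(-23,23),(0,100)),((-12,-4),(-23,23),(0,5))):
        q=[]
        for a,y,z in itertools.product(*box):
            a+=a0; z-=h0; a2=a*np.cos(th)-z*np.sin(th); zz=a*np.sin(th)+z*np.cos(th)
            q.append((proj(name,p+np.array([c*a2-s*y,s*a2+c*y,zz]))+[bu-x0+.5,bv-y0+.5])*k)
        cv2.fillConvexPoly(m,cv2.convexHull(np.round(q).astype(np.int32)),255)
    return cv2.GaussianBlur(cv2.resize(m,(w,h),interpolation=cv2.INTER_AREA),(0,0),.8)/255.
E
python3 - <<'E'
from sil import *
o=bot.get_obs();p=o['tool_pos']+np.array([0,0,19]); yw=.045
for a,y in((9.5,-23),(9.5,-42),(-9.5,-23),(-9.5,-42)): print(a,y,proj('side',p+[a,y,-19]).round(1))
g=cv2.cvtColor(cv2.imread('pics/full5s.png'),cv2.COLOR_BGR2GRAY).astype(float)
x0,y0,w,h=300,162,20,17
t=np.clip((g[y0:y0+h,x0:x0+w]-26)/116,0,1); wt=np.ones_like(t); wt[12:,:5]=0; wt[:5,:3]=0
def cost(q,h0=None):
    th,a0,b=q[:3]; return (wt*(mask('side',p,yw,th,a0,83.8,q[3],b,x0,y0,w,h)-t)**2).sum()
for bd in ([(.3,.95),(-8,8),(-4,1),(-3,3)],[(-.9,.95),(-20,20),(-4,1),(-1,1)]):
    r=differential_evolution(cost,bd,seed=1,maxiter=40,popsize=12); print(np.degrees(r.x[0]).round(1),r.x.round(2),r.fun.round(2))
for d in (25,30,35,40,45):
    r=differential_evolution(lambda q:cost([np.radians(d),*q]),[(-10,10),(-4,1),(-3,3)],seed=1,maxiter=25,popsize=10); print(d,r.x.round(2),r.fun.round(2))
E
```

```text
9.5 -23 [296.2 165.9]
9.5 -42 [299.3 170. ]
-9.5 -23 [289.5 167.9]
-9.5 -42 [292.6 172.2]Traceback (most recent call last):
  File "<stdin>", line 10, in <module>
    return fun(*args, **kwargs)
    ret = solver.solve()
    next(self)
    ~~~~^^^^^^
    energy = self.func(parameters)
    return self.f(x, *self.args)
           ~~~~~~^^^^^^^^^^^^^^^
  File "<stdin>", line 8, in cost
  File "sil.py", line 10, in mask
    q.append((proj(name,p+np.array([c*a2-s*y,s*a2+c*y,zz]))+[bu-x0+.5,bv-y0+.5])*k)
              ~~~~^^^^^^^^^^^^^^^^^^^^^^^^^^^^^^^^^^^^^^^^^
  File "h.py", line 11, in proj
    c=bot.get_calibration(name); f=200/np.tan(np.radians(c['vfov'])/2)
ValueError: time passes only in moves, steps and waits
```

```bash
sed -i "s/^def ray/_C={n:bot.get_calibration(n) for n in('top','side')}\ndef ray/; s/c=bot.get_calibration(name)/c=_C[name]/" h.py
python3 - <<'E'
from sil import *
p=np.array([464.3,1.1,200.]); yw=.045
g=cv2.cvtColor(cv2.imread('pics/full5s.png'),cv2.COLOR_BGR2GRAY).astype(float)
x0,y0,w,h=300,162,20,17
t=np.clip((g[y0:y0+h,x0:x0+w]-26)/116,0,1); wt=np.ones_like(t); wt[12:,:5]=0; wt[:5,:3]=0
def cost(q):
    th,a0,b=q[:3]; return (wt*(mask('side',p,yw,th,a0,83.8,q[3],b,x0,y0,w,h,5)-t)**2).sum()
for bd in ([(.3,1.2),(-8,8),(-4,1),(-2,1)],[(-.9,1.2),(-20,20),(-4,1),(-1,1)]):
    r=differential_evolution(cost,bd,seed=1,maxiter=25,popsize=8); print(np.degrees(r.x[0]).round(1),r.x.round(2),r.fun.round(2))
for d in (25,30,35,40,45,50):
    r=differential_evolution(lambda q:cost([np.radians(d),*q]),[(-10,10),(-4,1),(-2,1)],seed=1,maxiter=15,popsize=8); print(d,r.x.round(2),r.fun.round(2))
E
```

```text
39.7 [0.69 3.77 0.17 0.74] 0.96
38.9 [ 0.68  3.32 -0.53  0.94] 0.96
25 [-9.82 -1.1  -1.34] 84.57
30 [10.   -3.37  0.97] 9.36
35 [ 8.62 -0.72  0.99] 1.34
40 [ 2.97 -0.15  0.66] 0.88
45 [-1.93  0.33  0.3 ] 2.2
50 [-9.51 -0.53 -0.07] 5.87
```

```bash
cat > plan.py <<'E'
import numpy as np, cv2, heapq
k=5; X0,Z0=-60,-20  # raster 0.2 mm
H=np.zeros((160*k,140*k),np.uint8)
def box(pts): cv2.fillPoly(H,[np.round((np.array(pts,float)-[X0,Z0])*k).astype(np.int32)],255)
box([(-47,-20),(39,-20),(39,0),(-47,0)]); box([(-47,0),(-15,0),(-15,8),(-47,8)]); box([(-30,8),(-7.5,8),(-7.5,14),(-30,14)])
box([(5,0),(5,2),(14,11),(16,11),(16,34),(4,34),(4,56),(39,56),(39,0)])
D=cv2.distanceTransform(255-H,cv2.DIST_L2,5)/k
b=[(0,0),(16,0),(16,100),(8,100),(8,5),(0,5)]
B=np.concatenate([np.linspace(b[i],b[(i+1)%6],int(np.hypot(*np.subtract(b[i],b[(i+1)%6]))*2)+1) for i in range(6)])
def cl(L,th):
    c,s=np.cos(th),np.sin(th); q=np.c_[B[:,0]*c-B[:,1]*s+L[0],B[:,0]*s+B[:,1]*c+L[1]]
    ij=np.round((q-[X0,Z0])*k).astype(int); ok=(ij[:,0]>=0)&(ij[:,1]>=0)&(ij[:,0]<H.shape[1])&(ij[:,1]<H.shape[0])
    return D[ij[ok,1],ij[ok,0]].min() if ok.any() else 20
def widest(start,goal,th,st=.5):
    th=np.radians(th); best={start:cl(start,th)}; pr={}; h=[(-best[start],start)]; done=set()
    while h:
        w,n=heapq.heappop(h)
        if n in done: continue
        done.add(n)
        if n==goal: break
        for dx in(-st,0,st):
            for dz in(-st,0,st):
                m=(n[0]+dx,n[1]+dz)
                if m in done or not(-35<m[0]<20 and -1<m[1]<60): continue
                c=min(-w,cl(m,th))
                if c>best.get(m,0): best[m]=c; pr[m]=n; heapq.heappush(h,(-c,m))
    if goal not in pr: return None
    path=[goal]
    while path[-1]!=start: path.append(pr[path[-1]])
    return -w,path[::-1]
if __name__=='__main__':
    for th in (34,37,39.5,42):
        t=np.radians(th)
        g=max(((cl((x,z),t),-x,x,z) for x in np.arange(-10,0,.5) for z in np.arange(0,5,.5)))
        # most forward with 1 mm clearance
        f=min(((x,-cl((x,z),t),z) for x in np.arange(-14,2,.5) for z in np.arange(0.5,5,.5) if cl((x,z),t)>=.8),default=None)
        print(th,'f',f)
        if f:
            r=widest((-30.,50.),(f[0],f[2]),th)
            if r: print(round(r[0],2),[p for p in r[1] if p[1]<26][::4])
    for th in range(40,-1,-5):
        t=np.radians(th); F=[((x,z),cl((x,z),t)) for x in np.arange(-15,2,.25) for z in np.arange(0,5,.25)]
        F=[q for q in F if q[1]>=.15]
        if F: m=max(F,key=lambda q:q[1]); xs=[q[0][0] for q in F]; print(th,'best',m,'x range',min(xs),max(xs))
        else: print(th,'none')
E
python3 plan.py
```

```text
34 f (np.float64(-7.5), np.float32(-0.83937997), np.float64(1.0))
0.84 [(-20.5, 25.5), (-18.5, 23.5), (-16.5, 22.0), (-14.5, 21.0), (-12.5, 19.5), (-10.5, 18.5), (-8.5, 17.5), (-6.5, 16.0), (-4.5, 14.0), (-3.5, 12.0), (-2.5, 10.0), (-2.5, 8.0), (-2.5, 6.0), (-2.5, 4.0), (-3.5, 2.0), (-5.5, 1.5), (np.float64(-7.5), np.float64(1.0))]
37 f (np.float64(-6.5), np.float32(-0.99937993), np.float64(1.0))
1.0 [(-20.0, 25.5), (-18.0, 23.5), (-16.0, 22.0), (-14.0, 20.5), (-12.0, 19.5), (-10.0, 18.5), (-8.0, 17.5), (-6.0, 16.0), (-4.5, 14.0), (-3.0, 12.0), (-2.0, 10.0), (-2.0, 8.0), (-2.0, 6.0), (-2.0, 4.0), (-3.0, 2.5), (-5.0, 1.5)]
39.5 f (np.float64(-6.0), np.float32(-1.0787599), np.float64(1.5))
1.08 [(-20.0, 25.5), (-18.0, 23.5), (-16.0, 22.0), (-14.0, 20.5), (-12.0, 19.5), (-10.0, 18.5), (-8.0, 17.5), (-6.0, 16.5), (-4.5, 14.5), (-2.5, 12.5), (-1.5, 10.5), (-1.5, 8.5), (-1.5, 6.5), (-1.5, 4.5), (-2.5, 2.5), (-4.5, 1.5)]
42 f (np.float64(-6.0), np.float32(-0.83937997), np.float64(1.5))
0.84 [(-19.5, 25.5), (-17.5, 23.5), (-15.5, 22.0), (-13.5, 20.5), (-11.5, 19.5), (-9.5, 18.5), (-7.5, 17.5
[... 198 characters left out ...]
.25 1.75
35 best ((np.float64(-1.0), np.float64(4.75)), np.float32(3.4762795)) x range -8.25 1.75
30 best ((np.float64(-2.25), np.float64(4.75)), np.float32(2.8)) x range -9.25 1.75
25 best ((np.float64(-3.25), np.float64(4.75)), np.float32(2.2)) x range -10.25 -0.25
20 best ((np.float64(-4.25), np.float64(4.75)), np.float32(1.6)) x range -11.25 -2.5
15 best ((np.float64(-9.0), np.float64(1.25)), np.float32(1.15876)) x range -12.25 -4.75
10 best ((np.float64(-10.5), np.float64(1.25)), np.float32(1.15876)) x range -13.25 -7.5
5 best ((np.float64(-13.25), np.float64(1.25)), np.float32(1.2)) x range -14.25 -9.5
0 best ((np.float64(-13.5), np.float64(1.5)), np.float32(1.4)) x range -14.75 -12.25
```

>>> jog_arm --targets '[{"xyz":[-0.04,0.3,0],"spin":-0.05},{"xyz":[0,0.4,0],"spin":0},{"xyz":[0,0.35,0],"spin":0},{"xyz":[0,0.2,0.1],"spin":0},{"xyz":[0,0,0.25],"spin":0},{"xyz":[0,0,0.25],"spin":0},{"xyz":[0,0,0.2],"spin":0},{"xyz":[0,0,0.08],"spin":0},{"xyz":[0,0,0],"spin":0},{"xyz":[0,0,0],"spin":0}]'

```text
time: 13.8
tool_pos: [467.1, -95.8, 110.6]
tcp_rot: [3.141, -0.001, 0.055]
contact_force: [0.6, -0.4, -2.2]
grip_width: 46.0
finger_force: 29.9
```

```bash
cat > look.py <<'E'
from sil import *
from ov import draw
def look(fn,th,a0,l=(540.5,-95,.05),lev=2.0,bias=(0,0),h0=83.8,show=True):
    o=bot.get_obs(); p=o['tool_pos']+np.array([0,0,19]); yw=o['tcp_rot'][2]
    b=np.mean([bot.capture('side').astype(float) for _ in range(3)],0); np.save(fn,b); b=b.astype(np.uint8)
    x0,y0,w,h,k=292,180,75,75,8
    raw=cv2.resize(b[y0:y0+h,x0:x0+w],None,fx=5,fy=5,interpolation=cv2.INTER_CUBIC)
    im=draw('side',b,l,lev,x0,y0,w,h,5)
    m=(mask('side',p,yw,th,a0,h0,bias[0],bias[1],x0,y0,w,h)*255).astype(np.uint8)
    m=cv2.resize(m,(w*5,h*5),interpolation=cv2.INTER_CUBIC)
    cs,_=cv2.findContours((m>128).astype(np.uint8),cv2.RETR_EXTERNAL,cv2.CHAIN_APPROX_NONE); cv2.drawContours(im,cs,-1,(0,128,255),1)
    cv2.imwrite(f'pics/{fn}.png',np.hstack([raw,im]))
E
python3 - <<'E'
from look import *
go(465.5,-98.8,110.7,.05)
look('L1',np.radians(39.5),2.5)
E
```

```text
at [467.1 -95.8 110.6] [ 3.141e+00 -1.000e-03  5.500e-02] F [ 0.6 -0.4 -2.2] w 46.0 ff 29.9 t 13.8
units [-0.023  0.036 -0.001] spin 0.052
```

View pics/L1.png

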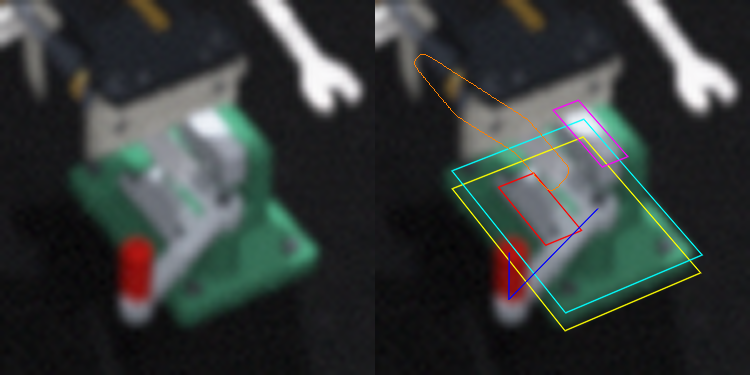

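>>> jog_arm --targets '[{"xyz":[0.02,0.036,0.06],"spin":0.05},{"xyz":[0.016,0,0.06],"spin":0},{"xyz":[0,0,0.06],"spin":0},{"xyz":[0,0,0.045],"spin":0},{"xyz":[0.025,0,0.02],"spin":0},{"xyz":[0.025,0,0.02],"spin":0},{"xyz":[0.025,0,0.02],"spin":0},{"xyz":[0,0,0],"spin":0},{"xyz":[0,0,0],"spin":0},{"xyz":[0,0,0],"spin":0}]'

```text
time: 15.2
tool_pos: [475.8, -98.4, 87.3]
tcp_rot: [3.141, -0.0, 0.05]
contact_force: [0.6, -0.5, -1.7]
grip_width: 45.3
finger_force: 29.9
```

```bash
cat > rel.py <<'E'
from h import *
import sys
th,a0=np.radians(float(sys.argv[1])),float(sys.argv[2]); c,s=np.cos(th),np.sin(th)
g=np.array([(12-a0)*c-83.8*s,(12-a0)*s+83.8*c])
o=bot.get_obs(); p=o['tool_pos']; d=p[:2]-[536.3,-95.2]; C,S=np.cos(.05),np.sin(.05)
print('L',(C*d[0]+S*d[1]-g[0]).round(1),(p[2]+19-14-g[1]).round(1),'y',(-S*d[0]+C*d[1]).round(1),'yaw',o['tcp_rot'][2].round(3),'F',o['contact_force'].round(1),'M',o['moment'].round(2),'t',o['time'].round(2),'w',o['grip_width'].round(1))
E
python3 rel.py 40.5 1.5
```

```text
Traceback (most recent call last):
  File "rel.py", line 6, in <module>
    print('L',(C*d[0]+S*d[1]-g[0]).round(1),(p[2]+19-14-g[1]).round(1),'y',(-S*d[0]+C*d[1]).round(1),'yaw',o['tcp_rot'][2].round(3),'F',o['contact_force'].round(1),'M',o['moment'].round(2),'t',o['time'].round(2),'w',o['grip_width'].round(1))
                                                                                                                                                                                                 ^^^^^^^^^^^^^^^
AttributeError: 'float' object has no attribute 'round'
```

>>> jog_arm --targets '[{"xyz":[0.02,0,0.02],"spin":0},{"xyz":[0.02,0,0.012],"spin":0},{"xyz":[0.02,0,0.012],"spin":0},{"xyz":[0.018,0,0.01],"spin":0},{"xyz":[0.015,0,0.012],"spin":0},{"xyz":[0.015,0,0.013],"spin":0},{"xyz":[0.014,0,0.013],"spin":0},{"xyz":[0,0,0],"spin":0},{"xyz":[0,0,0],"spin":0},{"xyz":[0,0,0],"spin":0}]'

```text
time: 16.45
tool_pos: [485.6, -97.9, 80.0]
tcp_rot: [3.141, -0.0, 0.05]
contact_force: [0.3, 0.8, -1.5]
grip_width: 46.1
finger_force: 29.9
```

```bash
sed -i "s/o\['time'\].round(2)/round(o['time'],2)/; s/o\['grip_width'\].round(1)/round(o['grip_width'],1)/" rel.py; python3 rel.py 40.5 1.5
```

```text
L -4.4 14.4 y -0.1 yaw 0.05 F [ 0.3  0.8 -1.5] M [ 0.03  0.08 -0.03] t 16.45 w 46.1
```

Free so far. Continue to about (-1.5, 5).

>>> jog_arm --targets '[{"xyz":[0.013,0,0.017],"spin":0},{"xyz":[0.013,0,0.017],"spin":0},{"xyz":[0.01,0,0.016],"spin":0},{"xyz":[0,0,0.02],"spin":0},{"xyz":[0,0,0.02],"spin":0},{"xyz":[0,0,0.02],"spin":0},{"xyz":[0,0,0.01],"spin":0},{"xyz":[0,0,0],"spin":0},{"xyz":[0,0,0],"spin":0},{"xyz":[0,0,0],"spin":0}]'

```text
time: 17.7
tool_pos: [488.4, -97.7, 70.4]
tcp_rot: [3.141, -0.0, 0.05]
contact_force: [0.2, 0.5, -1.6]
grip_width: 45.7
finger_force: 29.9
```

```bash
python3 rel.py 40.5 1.5
```

```text
L -1.5 4.8 y -0.2 yaw 0.05 F [ 0.2  0.5 -1.6] M [0.07 0.09 0.  ] t 17.7 w 45.7
```

>>> jog_arm --targets '[{"xyz":[-0.006,0,0.015],"spin":0},{"xyz":[-0.006,0,0.015],"spin":0},{"xyz":[-0.012,0,0.006],"spin":0},{"xyz":[-0.013,0,0.006],"spin":0},{"xyz":[-0.01,0,0.002],"spin":0},{"xyz":[-0.01,0,0.002],"spin":0},{"xyz":[0,0,0],"spin":0},{"xyz":[0,0,0],"spin":0},{"xyz":[0,0,0],"spin":0},{"xyz":[0,0,0],"spin":0}]'

```text
time: 18.95
tool_pos: [484.0, -98.0, 66.7]
tcp_rot: [3.141, -0.0, 0.05]
contact_force: [0.3, 0.4, 0.4]
grip_width: 45.9
finger_force: 29.9
```

```bash
python3 rel.py 40.5 1.5
```

```text
L -6.0 1.2 y -0.2 yaw 0.05 F [0.3 0.4 0.4] M [-0.07 -0.18 -0.01] t 18.95 w 45.9
```

>>> jog_arm --targets '[{"xyz":[0,0,-0.01],"spin":0},{"xyz":[-0.01,0,0],"spin":0},{"xyz":[-0.01,0,0],"spin":0},{"xyz":[-0.01,0,0],"spin":0},{"xyz":[0,0,0],"spin":0},{"xyz":[0,0,0],"spin":0},{"xyz":[0,0,0],"spin":0},{"xyz":[0,0,0],"spin":0},{"xyz":[0,0,0],"spin":0},{"xyz":[0,0,0],"spin":0}]'

```text
time: 20.2
tool_pos: [481.5, -98.0, 67.4]
tcp_rot: [3.142, -0.0, 0.05]
contact_force: [-0.1, 1.0, -1.1]
grip_width: 45.8
finger_force: 29.9
```

```bash
python3 rel.py 40.5 1.5
```

```text
L -8.5 1.9 y -0.1 yaw 0.05 F [-0.1  1.  -1.1] M [ 0.1  -0.1  -0.03] t 20.2 w 45.8
```

>>> jog_arm --targets '[{"xyz":[-0.01,0,0],"spin":0},{"xyz":[-0.01,0,0],"spin":0},{"xyz":[-0.01,0,0],"spin":0},{"xyz":[0,0,0],"spin":0},{"xyz":[0,0,0],"spin":0},{"xyz":[0,0,0],"spin":0},{"xyz":[0,0,0],"spin":0},{"xyz":[0,0,0],"spin":0},{"xyz":[0,0,0],"spin":0},{"xyz":[0,0,0],"spin":0}]'

```text
time: 21.45
tool_pos: [479.2, -98.3, 67.4]
tcp_rot: [3.141, -0.0, 0.05]
contact_force: [4.0, -0.8, -0.7]
grip_width: 45.7
finger_force: 29.9
```

```bash
python3 rel.py 40.5 1.5
```

```text
L -10.8 1.9 y -0.2 yaw 0.05 F [ 4.  -0.8 -0.7] M [-0.14 -0.8  -0.  ] t 21.45 w 45.7
```

>>> jog_arm --targets '[{"xyz":[0.02,0,-0.01],"spin":0},{"xyz":[0.02,0,-0.01],"spin":0},{"xyz":[0.02,0,-0.01],"spin":0},{"xyz":[0.02,0,-0.01],"spin":0},{"xyz":[0.025,0,0],"spin":0},{"xyz":[0.025,0,0],"spin":0},{"xyz":[0,0,0],"spin":0},{"xyz":[0,0,0],"spin":0},{"xyz":[0,0,0],"spin":0},{"xyz":[0,0,0],"spin":0}]'

```text
time: 22.7
tool_pos: [489.4, -97.7, 70.6]
tcp_rot: [3.142, 0.0, 0.05]
contact_force: [-0.2, 0.8, -2.2]
grip_width: 45.9
finger_force: 29.9
```

```bash
python3 rel.py 40 2
```

```text
L -0.7 5.0 y -0.1 yaw 0.05 F [-0.2  0.8 -2.2] M [0.03 0.12 0.03] t 22.7 w 45.9
```

>>> jog_arm --targets '[{"xyz":[0.02,0,0],"spin":0},{"xyz":[0.02,0,-0.01],"spin":0},{"xyz":[0.02,0,-0.013],"spin":0},{"xyz":[0.02,0,-0.013],"spin":0},{"xyz":[0.02,0,-0.013],"spin":0},{"xyz":[0,0,0],"spin":0},{"xyz":[0,0,0],"spin":0},{"xyz":[0,0,0],"spin":0},{"xyz":[0,0,0],"spin":0},{"xyz":[0,0,0],"spin":0}]'

```text
time: 23.95
tool_pos: [496.8, -96.8, 74.5]
tcp_rot: [-3.141, 0.002, 0.05]
contact_force: [-4.8, 2.1, -0.5]
grip_width: 45.9
finger_force: 30.0
```

```bash
python3 rel.py 37 2
```

```text
L 2.9 6.5 y 0.4 yaw 0.05 F [-4.8  2.1 -0.5] M [0.33 1.01 0.17] t 23.95 w 45.9
```

>>> jog_arm --targets '[{"xyz":[0.02,0,-0.01],"spin":0},{"xyz":[0.02,0,-0.01],"spin":0},{"xyz":[0.02,0,-0.01],"spin":0},{"xyz":[0.02,0,-0.01],"spin":0},{"xyz":[0.01,0,-0.005],"spin":0},{"xyz":[0,0,0],"spin":0},{"xyz":[0,0,0],"spin":0},{"xyz":[0,0,0],"spin":0},{"xyz":[0,0,0],"spin":0},{"xyz":[0,0,0],"spin":0}]'

```text
time: 25.2
tool_pos: [503.5, -96.5, 77.9]
tcp_rot: [-3.141, 0.003, 0.05]
contact_force: [-5.5, 1.2, 0.7]
grip_width: 45.7
finger_force: 30.0
```

```bash
python3 rel.py 30 2
```

```text
L 0.4 5.3 y 0.4 yaw 0.05 F [-5.5  1.2  0.7] M [0.26 1.3  0.1 ] t 25.2 w 45.7
```

>>> jog_arm --targets '[{"xyz":[-0.02,0.003,0.006],"spin":0},{"xyz":[-0.02,0,0.01],"spin":0},{"xyz":[-0.018,0,0.01],"spin":0},{"xyz":[-0.018,0,0.01],"spin":0},{"xyz":[-0.018,0,0.005],"spin":0},{"xyz":[0,0,0],"spin":0},{"xyz":[0,0,0],"spin":0},{"xyz":[0,0,0],"spin":0},{"xyz":[0,0,0],"spin":0},{"xyz":[0,0,0],"spin":0}]'

```text
time: 26.45
tool_pos: [497.2, -97.5, 74.9]
tcp_rot: [3.142, -0.0, 0.05]
contact_force: [-0.1, -0.6, -1.5]
grip_width: 46.1
finger_force: 30.0
```

```bash
python3 rel.py 30 2
```

```text
L -5.9 2.3 y -0.4 yaw 0.05 F [-0.1 -0.6 -1.5] M [ 0.04  0.07 -0.04] t 26.45 w 46.1
```

>>> jog_arm --targets '[{"xyz":[-0.01,0,0.005],"spin":0},{"xyz":[-0.01,0,0.005],"spin":0},{"xyz":[0,0,0.005],"spin":0},{"xyz":[0,0,0.005],"spin":0},{"xyz":[0,0,0],"spin":0},{"xyz":[0,0,0],"spin":0},{"xyz":[0,0,0],"spin":0},{"xyz":[0,0,0],"spin":0},{"xyz":[0,0,0],"spin":0},{"xyz":[0,0,0],"spin":0}]'

```text
time: 27.7
tool_pos: [495.6, -97.6, 73.3]
tcp_rot: [3.142, -0.0, 0.05]
contact_force: [0.5, -0.3, -2.8]
grip_width: 45.7
finger_force: 30.0
```

```bash
python3 rel.py 30 2
```

```text
L -7.6 0.7 y -0.4 yaw 0.05 F [ 0.5 -0.3 -2.8] M [ 0.01  0.05 -0.02] t 27.7 w 45.7
```

>>> jog_arm --targets '[{"xyz":[0,0,0.007],"spin":0},{"xyz":[0,0,0.007],"spin":0},{"xyz":[0,0,0],"spin":0},{"xyz":[0,0,0],"spin":0},{"xyz":[0,0,0],"spin":0},{"xyz":[0,0,0],"spin":0},{"xyz":[0,0,0],"spin":0},{"xyz":[0,0,0],"spin":0},{"xyz":[0,0,0],"spin":0},{"xyz":[0,0,0],"spin":0}]'

```text
time: 28.95
tool_pos: [495.6, -97.6, 72.3]
tcp_rot: [3.141, -0.0, 0.05]
contact_force: [-3.5, 0.4, 5.0]
grip_width: 45.7
finger_force: 30.0
```

```bash
python3 rel.py 30 2
```

```text
L -7.6 -0.2 y -0.4 yaw 0.05 F [-3.5  0.4  5. ] M [ 0.08  0.35 -0.02] t 28.95 w 45.7
```

>>> jog_arm --targets '[{"xyz":[0,0,-0.03],"spin":0},{"xyz":[0.02,0,-0.025],"spin":0},{"xyz":[0.025,0,-0.015],"spin":0},{"xyz":[0.025,0,-0.01],"spin":0},{"xyz":[0.025,0,-0.01],"spin":0},{"xyz":[0.025,0,-0.007],"spin":0},{"xyz":[0.025,0,-0.005],"spin":0},{"xyz":[0.02,0,-0.005],"spin":0},{"xyz":[0,0,0],"spin":0},{"xyz":[0,0,0],"spin":0}]'

```text
time: 30.2
tool_pos: [506.5, -96.5, 79.9]
tcp_rot: [-3.14, 0.005, 0.05]
contact_force: [-6.0, -0.5, -2.1]
grip_width: 45.5
finger_force: 30.0
```

```bash
python3 rel.py 24 2
```

```text
L -4.9 4.2 y 0.2 yaw 0.05 F [-6.  -0.5 -2.1] M [-0.1   1.28  0.04] t 30.2 w 45.5
```

>>> jog_arm --targets '[{"xyz":[0.02,0,-0.007],"spin":0},{"xyz":[0.02,0,-0.006],"spin":0},{"xyz":[0.02,0,-0.006],"spin":0},{"xyz":[0.02,0,-0.006],"spin":0},{"xyz":[0,0,0],"spin":0},{"xyz":[0,0,0],"spin":0},{"xyz":[0,0,0],"spin":0},{"xyz":[0,0,0],"spin":0},{"xyz":[0,0,0],"spin":0},{"xyz":[0,0,0],"spin":0}]'

```text
time: 31.45
tool_pos: [512.6, -96.2, 81.9]
tcp_rot: [-3.14, 0.006, 0.05]
contact_force: [-7.9, -0.5, -1.0]
grip_width: 45.9
finger_force: 30.0
```

```bash
python3 rel.py 24 2
```

```text
L 1.3 6.3 y 0.2 yaw 0.05 F [-7.9 -0.5 -1. ] M [-0.06  1.53 -0.  ] t 31.45 w 45.9
```

>>> jog_arm --targets '[{"xyz":[-0.02,0.003,0.008],"spin":0},{"xyz":[-0.02,0,0.012],"spin":0},{"xyz":[-0.02,0,0.012],"spin":0},{"xyz":[-0.02,0,0.012],"spin":0},{"xyz":[-0.02,0,0.006],"spin":0},{"xyz":[0,0,0],"spin":0},{"xyz":[0,0,0],"spin":0},{"xyz":[0,0,0],"spin":0},{"xyz":[0,0,0],"spin":0},{"xyz":[0,0,0],"spin":0}]'

```text
time: 32.7
tool_pos: [507.1, -97.3, 78.7]
tcp_rot: [3.141, 0.0, 0.05]
contact_force: [-0.4, -0.3, -2.3]
grip_width: 45.5
finger_force: 30.0
```

```bash
python3 rel.py 24 2
```

```text
L -4.3 3.1 y -0.7 yaw 0.05 F [-0.4 -0.3 -2.3] M [0.15 0.12 0.04] t 32.7 w 45.5
```

>>> jog_arm --targets '[{"xyz":[-0.02,-0.004,0.01],"spin":0},{"xyz":[-0.02,0,0.01],"spin":0},{"xyz":[-0.01,0,0.005],"spin":0},{"xyz":[0,0,0],"spin":0},{"xyz":[0,0,0],"spin":0},{"xyz":[0,0,0],"spin":0},{"xyz":[0,0,0],"spin":0},{"xyz":[0,0,0],"spin":0},{"xyz":[0,0,0],"spin":0},{"xyz":[0,0,0],"spin":0}]'

```text
time: 33.95
tool_pos: [503.1, -97.1, 76.7]
tcp_rot: [3.142, -0.0, 0.05]
contact_force: [0.1, 0.5, -1.3]
grip_width: 45.6
finger_force: 30.0
```

```bash
python3 rel.py 24 2
python3 - <<'E'
from look import *
b=np.mean([bot.capture('side').astype(float) for _ in range(3)],0); np.save('S2',b)
B=np.load('B.npy')
o=bot.get_obs(); print(proj('side',o['tool_pos']+np.array([0,0,19])).round(1))
g=b.mean(2)
for v in range(196,226): print(v,' '.join('%3d'%x for x in g[v,312:344]))
E
```

```text
L -8.3 1.1 y -0.3 yaw 0.05 F [ 0.1  0.5 -1.3] M [ 0.04  0.01 -0.07] t 33.95 w 45.6
[319.9 204.8]
196 105  72  45  45  50  53  51  50  46  32  30  26  30  32  35  35  35  34  34  38  35  36  37  37  36  35  35  37  35  35  37  37
197 103  71  40  37  45  49  51  53  49  37  31  23  27  31  34  35  36  35  36  34  36  36  37  33  36  37  35  35  34  36  36  37
198 103  70  36  30  34  44  50  54  51  43  34  29  30  35  35  36  36  37  35  34  36  35  36  35  36  35  34  34  33  38  37  35
199 101  70  36  25  26  36  46  52  53  48  41  36  34  36  36  37  34  39  36  35  35  37  37  35  35  35  36  36  35  35  36  33
200 102  68  36  25  25  31  37  47  54  63  56  43  36  35  35  39  43  46  39  35  38  41  40  38  34  35  34  34  34  36  32  36
201  96  69  34  24  24  23  32  44  61  74  69  46  34  35  36  39  51  51  41  36  42  48  49  39  35  35  33  35  32  37  40  51
202  88  68  33  22  25  26  32  49  71  83  72  49  33  31  35  41  50  48  42  41  43  47  48  41  34  33  34  37  46  53  70  84
203  81  64  33  22  24  21  28  52  78  81  68  50  36  35  36  44  49  50  47
[... 2256 characters left out ...]
  99  75  65  77  99 104  84  64  60  63
221  55  57  56  57  56  57  63  78  94 108 114 113 113 113 112 114 111 105 101 111 121 115 106  91  90 101 113 112  89  73  67  62
222  51  56  55  54  54  55  58  62  78  98 109 112 114 112 112 112 110 108 102 105 111 115 110 108 110 116 119 110  87  74  68  63
223  46  54  57  56  54  56  56  56  65  82  99 111 112 113 113 111 112 110 109 109 110 112 112 114 113 118 114 102  80  68  65  64
224  40  48  52  56  57  55  55  54  57  67  87 103 110 114 112 106 108 113 113 112 112 114 112 106 109 109 107  89  71  61  61  64
225  31  41  50  54  56  57  57  58  53  60  72  90 103 107 105  95  98 110 117 116 115 113 107 102  96  97  90  78  64  62  69  72
```

>>> jog_arm --targets '[{"xyz":[0.02,0,-0.005],"spin":0},{"xyz":[0.02,0,-0.005],"spin":0},{"xyz":[0.02,0,-0.005],"spin":0},{"xyz":[0.02,0,-0.005],"spin":0},{"xyz":[0.02,0,-0.005],"spin":0},{"xyz":[0.02,0,-0.005],"spin":0},{"xyz":[0,0,0],"spin":0},{"xyz":[0,0,0],"spin":0},{"xyz":[0,0,0],"spin":0},{"xyz":[0,0,0],"spin":0}]'

```text
time: 35.35
tool_pos: [511.2, -96.7, 78.9]
tcp_rot: [-3.141, 0.004, 0.05]
contact_force: [-6.1, -1.4, 0.9]
grip_width: 45.6
finger_force: 30.0
```

```bash
python3 rel.py 18 2
```

```text
L -8.8 1.1 y -0.2 yaw 0.05 F [-6.1 -1.4  0.9] M [-0.36  1.32  0.  ] t 35.35 w 45.6
```

>>> jog_arm --targets '[{"xyz":[0.022,0,-0.004],"spin":0},{"xyz":[0.022,0,-0.004],"spin":0},{"xyz":[0.022,0,-0.004],"spin":0},{"xyz":[0.022,0,-0.002],"spin":0},{"xyz":[0.022,0,-0.001],"spin":0},{"xyz":[0.022,0,0],"spin":0},{"xyz":[0,0,0],"spin":0},{"xyz":[0,0,0],"spin":0},{"xyz":[0,0,0],"spin":0},{"xyz":[0,0,0],"spin":0}]'

```text
time: 36.6
tool_pos: [521.8, -96.2, 81.4]
tcp_rot: [3.141, 0.003, 0.05]
contact_force: [-10.4, -1.3, 12.8]
grip_width: 45.5
finger_force: 30.0
```

```bash
python3 rel.py 9 2
```

```text
L -11.3 2.0 y -0.3 yaw 0.05 F [-10.4  -1.3  12.8] M [-0.12  1.92 -0.01] t 36.6 w 45.5
```

>>> jog_arm --targets '[{"xyz":[-0.015,0,0.005],"spin":0},{"xyz":[-0.01,0,0.007],"spin":0},{"xyz":[0,0,0.005],"spin":0},{"xyz":[0,0,0],"spin":0},{"xyz":[0.015,0,0.003],"spin":0},{"xyz":[0.015,0,0],"spin":0},{"xyz":[0.015,0,0],"spin":0},{"xyz":[0.015,0,0],"spin":0},{"xyz":[0,0,0],"spin":0},{"xyz":[0,0,0],"spin":0}]'

```text
time: 37.85
tool_pos: [524.5, -96.2, 80.9]
tcp_rot: [3.141, 0.003, 0.05]
contact_force: [-13.1, 0.2, 20.9]
grip_width: 45.3
finger_force: 30.0
```

```bash
python3 rel.py 7 2
```

```text
L -11.6 1.5 y -0.4 yaw 0.05 F [-13.1   0.2  20.9] M [-0.04  2.54  0.02] t 37.85 w 45.3
```

>>> jog_arm --targets '[{"xyz":[-0.02,0,-0.004],"spin":0},{"xyz":[-0.02,0,0],"spin":0},{"xyz":[-0.02,0,0],"spin":0},{"xyz":[0,0,0],"spin":0},{"xyz":[0,0,0],"spin":0},{"xyz":[0,0,0],"spin":0},{"xyz":[0,0,0],"spin":0},{"xyz":[0,0,0],"spin":0},{"xyz":[0,0,0],"spin":0},{"xyz":[0,0,0],"spin":0}]'

```text
time: 39.1
tool_pos: [521.3, -96.2, 78.9]
tcp_rot: [3.142, 0.0, 0.05]
contact_force: [-0.7, 0.1, -2.4]
grip_width: 45.8
finger_force: 30.0
```

```bash
python3 rel.py 7 2
```

```text
L -14.8 -0.4 y -0.3 yaw 0.05 F [-0.7  0.1 -2.4] M [ 0.01  0.04 -0.04] t 39.1 w 45.8
```

>>> jog_arm --targets '[{"xyz":[0.015,0,0.002],"spin":0},{"xyz":[0.015,0,0],"spin":0},{"xyz":[0.015,0,0],"spin":0},{"xyz":[0.015,0,0],"spin":0},{"xyz":[0.015,0,0],"spin":0},{"xyz":[0.015,0,0],"spin":0},{"xyz":[0,0,0],"spin":0},{"xyz":[0,0,0],"spin":0},{"xyz":[0,0,0],"spin":0},{"xyz":[0,0,0],"spin":0}]'

```text
time: 40.35
tool_pos: [527.4, -95.9, 79.6]
tcp_rot: [3.142, 0.002, 0.05]
contact_force: [-7.3, -0.8, 8.1]
grip_width: 46.0
finger_force: 30.0
```

```bash
python3 rel.py 3 2
```

```text
L -14.6 0.3 y -0.2 yaw 0.05 F [-7.3 -0.8  8.1] M [-0.07  1.5  -0.02] t 40.35 w 46.0
```

>>> jog_arm --targets '[{"xyz":[-0.02,0,0.01],"spin":0},{"xyz":[0,0,0.005],"spin":0},{"xyz":[0.02,0,0],"spin":0},{"xyz":[0.015,0,0],"spin":0},{"xyz":[0.015,0,0],"spin":0},{"xyz":[0.015,0,0],"spin":0},{"xyz":[0.015,0,0],"spin":0},{"xyz":[0,0,0],"spin":0},{"xyz":[0,0,0],"spin":0},{"xyz":[0,0,0],"spin":0}]'

```text
time: 41.6
tool_pos: [532.1, -95.7, 79.1]
tcp_rot: [3.141, 0.002, 0.05]
contact_force: [-9.5, -0.1, 14.9]
grip_width: 45.8
finger_force: 30.0
```

```bash
python3 rel.py 1 2
```

```text
L -12.8 0.1 y -0.3 yaw 0.05 F [-9.5 -0.1 14.9] M [-0.01  1.95 -0.02] t 41.6 w 45.8
```

>>> jog_arm --targets '[{"xyz":[0.015,0,0],"spin":0},{"xyz":[0.015,0,0],"spin":0},{"xyz":[0,0,0],"spin":0},{"xyz":[0,0,0],"spin":0},{"xyz":[0,0,0],"spin":0},{"xyz":[0,0,0],"spin":0},{"xyz":[0,0,0],"spin":0},{"xyz":[0,0,0],"spin":0},{"xyz":[0,0,0],"spin":0},{"xyz":[0,0,0],"spin":0}]'

```text
time: 42.85
tool_pos: [534.1, -95.6, 78.4]
tcp_rot: [-3.142, 0.003, 0.05]
contact_force: [-8.6, -1.3, 10.8]
grip_width: 45.7
finger_force: 30.0
```

```bash
python3 rel.py 0 2
python3 - <<'E'
from look import *
look('L2',0.0,2.0,l=(538.3,-95,.05))
E
```

```text
L -12.3 -0.4 y -0.3 yaw 0.05 F [-8.6 -1.3 10.8] M [-0.1   1.91  0.03] t 42.85 w 45.7
```

View pics/L2.png

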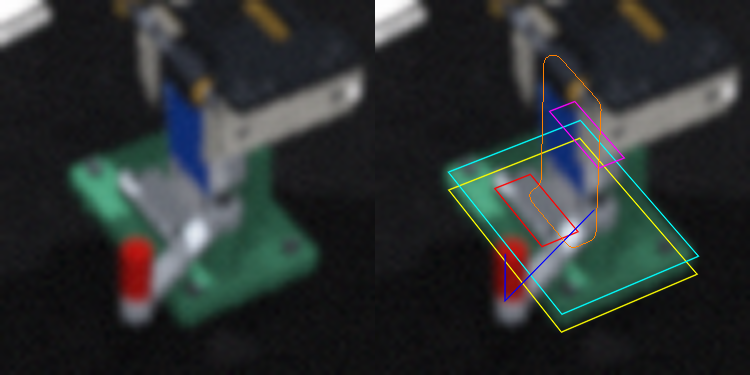

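>>> jog_arm --targets '[{"xyz":[0.015,0,-0.008],"spin":0},{"xyz":[0.015,0,0],"spin":0},{"xyz":[0.015,0,0],"spin":0},{"xyz":[0,0,0],"spin":0},{"xyz":[0,0,0],"spin":0},{"xyz":[0,0,0],"spin":0},{"xyz":[0,0,0],"spin":0},{"xyz":[0,0,0],"spin":0},{"xyz":[0,0,0],"spin":0},{"xyz":[0,0,0],"spin":0}]'

```text
time: 44.25
tool_pos: [536.6, -95.3, 77.8]
tcp_rot: [-3.141, 0.006, 0.05]
contact_force: [-7.4, -1.3, 3.4]
grip_width: 45.7
finger_force: 30.0
```

```bash
python3 rel.py 0 2
```

```text
L -9.7 -1.0 y -0.1 yaw 0.05 F [-7.4 -1.3  3.4] M [-0.25  1.83  0.01] t 44.25 w 45.7
```

>>> jog_arm --targets '[{"xyz":[0.015,0,0],"spin":0},{"xyz":[0.015,0,0],"spin":0},{"xyz":[0.015,0,0],"spin":0},{"xyz":[0,0,0],"spin":0},{"xyz":[0,0,0],"spin":0},{"xyz":[0,0,0],"spin":0},{"xyz":[0,0,0],"spin":0},{"xyz":[0,0,0],"spin":0},{"xyz":[0,0,0],"spin":0},{"xyz":[0,0,0],"spin":0}]'

```text
time: 45.5
tool_pos: [538.6, -95.1, 77.7]
tcp_rot: [-3.14, 0.01, 0.05]
contact_force: [-14.7, -2.7, 6.9]
grip_width: 45.8
finger_force: 30.0
```

```bash
python3 rel.py 0 2
python3 - <<'E'
from h import *
b=np.mean([bot.capture('side').astype(float) for _ in range(2)],0); np.save('S3',b)
h=cv2.cvtColor(b.astype(np.uint8),cv2.COLOR_BGR2HSV); m=(h[...,0]>100)&(h[...,0]<130)&(h[...,1]>110)
m[:180]=0;m[235:]=0;m[:,:315]=0;m[:,345:]=0
S=np.load('S2.npy')
for v in range(190,228):
    u=np.nonzero(m[v])[0]
    if len(u): print(v,u.min(),u.max(),end=' | ')
p=bot.get_obs()['tool_pos']+np.array([0,0,19]); print()
for t in (0,.1): print(t,[proj('side',p+[ -4-z*np.sin(t)+2,y,z*np.cos(t)]).round(1).tolist() for y,z in((23,-5),(23,-60),(-23,-30),(-23,-78))])
E
```

```text
L -7.7 -1.1 y -0.0 yaw 0.05 F [-14.7  -2.7   6.9] M [-0.51  2.73  0.  ] t 45.5 w 45.8
195 327 328 | 196 326 329 | 197 326 329 | 198 326 330 | 199 326 330 | 200 325 331 | 201 325 332 | 202 325 333 | 203 325 333 | 204 325 333 | 205 325 333 | 206 325 333 | 207 325 333 | 208 325 333 | 209 325 333 | 210 325 333 | 211 326 333 | 212 327 333 | 213 328 333 | 214 329 333 | 215 330 333 | 216 331 333 | 217 331 332 | 
0 [[326.7, 196.4], [326.4, 211.2], [334.6, 213.8], [334.2, 226.5]]
0.1 [[326.9, 196.3], [328.3, 210.4], [335.6, 213.4], [336.7, 225.5]]
```

>>> jog_arm --targets '[{"xyz":[0,0,0],"spin":0},{"xyz":[0,0,0],"spin":0},{"xyz":[0,0,0],"spin":0},{"xyz":[0,0,0],"spin":0},{"xyz":[0,0,-0.1],"spin":0},{"xyz":[0,0,-0.3],"spin":0},{"xyz":[0,0,-0.4],"spin":0},{"xyz":[0,0,-0.4],"spin":0},{"xyz":[0,0,-0.2],"spin":0},{"xyz":[0,0,0],"spin":0}]' --gripper 65

```text
time: 46.85
tool_pos: [543.6, -95.3, 192.0]
tcp_rot: [3.14, -0.003, 0.05]
contact_force: [-0.1, 1.1, -0.5]
grip_width: 59.8
finger_force: 0.0
```

```bash
cat > chk.py <<'E'
from h import *
go(536,-95,150,.05)
b=np.mean([bot.capture('side').astype(float) for _ in range(2)],0); a=np.mean([bot.capture('top').astype(float) for _ in range(2)],0)
h=cv2.cvtColor(b.astype(np.uint8),cv2.COLOR_BGR2HSV); m=(h[...,0]>100)&(h[...,0]<130)&(h[...,1]>110)
m[:170]=0;m[235:]=0;m[:,:312]=0;m[:,345:]=0
for v in range(170,228):
    u=np.nonzero(m[v])[0]
    if len(u): print(v,u.min(),u.max(),end=' | ')
print()
for n,im in(('side',b),('top',a)):
    h=cv2.cvtColor(im.astype(np.uint8),cv2.COLOR_BGR2HSV); r=((h[...,0]<8)|(h[...,0]>172))&(h[...,1]>150)&(h[...,2]>60); r[:185]=0; r[260:]=0; r[:,:300]=0; r[:,370:]=0
    v,u=np.nonzero(r); print(n,'red',r.sum(),u.mean().round(2) if r.sum() else '',v.mean().round(2) if r.sum() else '')
for s in (534,536.3):
  for hz in (0,1.57,2.0):
    print(s,hz,[proj(n,[s-11-80*np.sin(hz)+.05*46,-95.2-46+80*np.cos(hz)-.05*(11+80*np.sin(hz)),81 if n=='side' else 98]).round(1).tolist() for n in('side','top')])
E
python3 chk.py
```

```text
at [543.6 -95.3 192. ] [ 3.14e+00 -3.00e-03  5.00e-02] F [-0.1  1.1 -0.5] w 59.8 ff 0.0 t 46.85
units [-0.095 -0.009  0.526] spin -0.001
189 325 328 | 190 324 330 | 191 324 331 | 192 324 331 | 193 324 332 | 194 325 333 | 195 325 334 | 196 324 335 | 197 324 336 | 198 324 337 | 199 324 337 | 200 324 337 | 201 324 336 | 202 324 334 | 203 324 333 | 204 324 333 | 205 324 333 | 206 325 333 | 207 325 332 | 208 325 332 | 209 325 332 | 210 325 332 | 211 325 332 | 212 326 332 | 213 327 332 | 214 328 332 | 215 329 332 | 216 330 332 | 217 330 332 | 218 331 331 | 
side red 68 318.56 233.34
top red 26 357.65 230.35
534 0 [[321.2, 198.2], [314.4, 204.7]]
534 1.57 [[308.3, 227.7], [344.7, 234.8]]
534 2.0 [[316.7, 235.2], [356.9, 232.4]]
536.3 0 [[321.9, 198.0], [314.4, 203.9]]
536.3 1.57 [[309.1, 227.4], [344.7, 234.0]]
536.3 2.0 [[317.5, 234.9], [356.9, 231.5]]
```

Run:
```python
from h import *
b=np.mean([bot.capture('side').astype(float) for _ in range(4)],0); np.save('S4',b)
def edges(b):
    f=b[...,0]-.5*(b[...,1]+b[...,2]); L=[];R=[]
    for v in range(196,218):
        r=f[v,316:345]; k=r.argmax(); mx=np.median(np.sort(r)[-5:]); 
        i=k
        while i>0 and r[i]>mx/2: i-=1
        j=k
        while j<28 and r[j]>mx/2: j+=1
        L.append((v,316+i+(mx/2-r[i])/(r[i+1]-r[i]))); R.append((v,316+j-1+(r[j-1]-mx/2)/(r[j-1]-r[j])))
    return np.array(L),np.array(R)
L,R=edges(b); print(L.round(2)[:,1],R.round(2)[:,1])
A=L[(L[:,0]>=196)&(L[:,0]<=209)]; B=R[(R[:,0]>=205)&(R[:,0]<=216)]
print(np.polyfit(*A.T,1)[0],np.polyfit(*B.T,1)[0])
for t in(0,.05,.1):
    q=[proj('side',[532-h*np.sin(t),-95.2+y,14+h*np.cos(t)]) for y,h in((23,80),(23,30),(-23,70),(-23,30))]
    print(t,(q[1]-q[0])[0]/(q[1]-q[0])[1],(q[3]-q[2])[0]/(q[3]-q[2])[1],np.round(q,1).tolist())
q=proj('top',[534,-95,114]);print(q)
```

```text
[325.03 325.02 325.02 324.93 324.83 324.67 324.69 324.65 324.59 324.66
 324.72 324.76 324.78 324.71 324.71 324.87 325.52 326.38 327.03 327.79
 328.49 328.73] [334.36 335.21 335.91 336.63 336.79 336.55 335.04 333.68 333.42 333.33
 333.3  333.34 333.3  333.26 333.22 333.21 333.23 333.17 333.33 333.34
 333.41 333.75]
-0.025833853071312265 0.0015921333697501855
0 -0.019327740027418373 -0.03434276467603438 [[325.2, 196.2], [325.0, 209.8], [333.3, 209.6], [332.9, 220.4]]
0.05 0.04384256281244378 0.029395889529115544 [[323.9, 196.7], [324.5, 210.0], [332.1, 210.0], [332.4, 220.6]]
0.1 0.1102766999328585 0.09656099561562131 [[322.6, 197.3], [324.0, 210.2], [331.0, 210.5], [331.9, 220.8]]
[326.70079926 201.45557034]
```

>>> jog_arm --targets '[{"xyz":[-0.3,0.4,0],"spin":0},{"xyz":[-0.4,0.55,0],"spin":0},{"xyz":[-0.43,0.57,0],"spin":0},{"xyz":[0,0,0.2],"spin":0},{"xyz":[0,0,0.4],"spin":0},{"xyz":[0,0,0.4],"spin":0},{"xyz":[0,0,0.3],"spin":0},{"xyz":[0,0,0.17],"spin":0},{"xyz":[0,0,0],"spin":0},{"xyz":[0,0,0],"spin":0}]' --gripper 0

```text
time: 48.5
tool_pos: [459.2, -221.5, 73.6]
tcp_rot: [3.141, -0.001, 0.05]
contact_force: [0.2, 0.2, -0.8]
grip_width: 0.6
finger_force: 0.0
```

Run:
```python
from h import *
go(459.6,-221.4,74,.05); print(onz('top',(357.65,230.35),98).round(1))
```

```text
at [ 459.2 -221.5   73.6] [ 3.141e+00 -1.000e-03  5.000e-02] F [ 0.2  0.2 -0.8] w 0.6 ff 0.0 t 48.5
units [ 0.005 -0.001 -0.005] spin -0.001
[ 458.1 -180.7   98. ]
```

>>> jog_arm --targets '[{"xyz":[0,-0.12,0],"spin":0},{"xyz":[0,-0.15,0],"spin":0},{"xyz":[-0.02,-0.15,0],"spin":0},{"xyz":[-0.02,-0.15,0],"spin":0},{"xyz":[0,-0.15,0],"spin":0},{"xyz":[0.03,-0.15,0],"spin":0},{"xyz":[0.04,-0.15,0],"spin":0},{"xyz":[0.04,-0.15,0],"spin":0},{"xyz":[0.04,-0.1,0],"spin":0},{"xyz":[0,0,0],"spin":0}]'

```text
time: 49.75
tool_pos: [462.5, -118.4, 72.7]
tcp_rot: [-3.141, 0.0, 0.051]
contact_force: [-1.2, -0.4, -0.2]
grip_width: 0.7
finger_force: 0.0
```

```bash
python3 chk.py | head -4
```

```text
at [ 462.5 -118.4   72.7] [-3.141  0.     0.051] F [-1.2 -0.4 -0.2] w 0.7 ff 0.0 t 49.75
units [ 0.933 -0.246 -0.967] spin 0.008
186 315 315 | 188 326 328 | 189 325 329 | 190 324 330 | 191 324 331 | 192 324 332 | 193 324 333 | 194 325 334 | 195 326 335 | 196 327 336 | 197 328 336 | 198 329 337 | 199 330 337 | 200 330 337 | 201 331 336 | 202 333 336 | 
side red 0
```

>>> jog_arm --targets '[{"xyz":[0,0.06,0],"spin":0},{"xyz":[-0.2,0,0],"spin":0},{"xyz":[-0.15,0,0],"spin":0},{"xyz":[0,-0.25,0],"spin":0},{"xyz":[0,-0.25,0],"spin":0},{"xyz":[0.2,0,0],"spin":0},{"xyz":[0.15,-0.05,0],"spin":0},{"xyz":[0.15,-0.08,0],"spin":0},{"xyz":[0.1,-0.05,0],"spin":0},{"xyz":[0,0,0],"spin":0}]'

```text
time: 51.2
tool_pos: [479.1, -68.2, 72.3]
tcp_rot: [-3.141, 0.002, 0.05]
contact_force: [-2.4, 0.9, -0.8]
grip_width: 0.5
finger_force: 0.9
```

```bash
python3 chk.py | head -5; python3 rel.py 0 0
```

```text
at [479.1 -68.2  72.3] [-3.141e+00  2.000e-03  5.000e-02] F [-2.4  0.9 -0.8] w 0.5 ff 0.9 t 51.2
units [ 0.693  0.37  -0.971] spin 0.003
206 332 332 | 207 329 332 | 208 327 332 | 209 325 332 | 210 325 332 | 211 325 332 | 212 327 332 | 213 328 332 | 214 329 332 | 215 331 332 | 
side red 0  
top red 0  
L -67.5 -6.1 y 29.0 yaw 0.049 F [-1.2  1.5 -1.3] M [0.13 0.29 0.02] t 51.4 w 0.3
```

>>> jog_arm --targets '[{"xyz":[0.08,-0.02,0],"spin":0},{"xyz":[0.08,-0.02,0],"spin":0},{"xyz":[0.08,0,0],"spin":0},{"xyz":[0.05,0,0],"spin":0},{"xyz":[0.03,0,0],"spin":0},{"xyz":[0.02,0,0],"spin":0},{"xyz":[0,0,0],"spin":0},{"xyz":[0,0,0],"spin":0},{"xyz":[0,0,0],"spin":0},{"xyz":[0,0,0],"spin":0}]'

```text
time: 52.65
tool_pos: [503.7, -64.2, 72.6]
tcp_rot: [-3.141, 0.007, 0.05]
contact_force: [-13.6, -1.8, 9.2]
grip_width: 0.3
finger_force: 6.7
```

>>> jog_arm --targets '[{"xyz":[0.02,0,0],"spin":0},{"xyz":[0.015,0,0],"spin":0},{"xyz":[0,0,0],"spin":0},{"xyz":[0,0,0],"spin":0},{"xyz":[0,0,0],"spin":0},{"xyz":[0,0,0],"spin":0},{"xyz":[0,0,0],"spin":0},{"xyz":[0,0,0],"spin":0},{"xyz":[0,0,0],"spin":0},{"xyz":[0,0,0],"spin":0}]'

```text
time: 53.9
tool_pos: [503.9, -64.1, 72.5]
tcp_rot: [-3.141, 0.012, 0.051]
contact_force: [-23.2, -3.8, 16.5]
grip_width: 0.4
finger_force: 11.2
```

>>> jog_arm --targets '[{"xyz":[-0.1,0,0],"spin":0},{"xyz":[-0.3,0,0],"spin":0},{"xyz":[-0.3,0,-0.3],"spin":0},{"xyz":[0,-0.3,-0.6],"spin":0},{"xyz":[0,-0.6,-0.4],"spin":0},{"xyz":[0,-0.7,0],"spin":0},{"xyz":[0,-0.6,0],"spin":0},{"xyz":[0,0,0],"spin":0},{"xyz":[0,0,0],"spin":0},{"xyz":[0,0,0],"spin":0}]'

```text
time: 55.15
tool_pos: [445.3, 107.9, 176.7]
tcp_rot: [3.141, -0.0, 0.048]
contact_force: [-0.0, 0.8, 0.3]
grip_width: 0.2
finger_force: 0.0
```

```bash
python3 chk.py
python3 - <<'E'
from h import *
b=np.mean([bot.capture('side').astype(float) for _ in range(3)],0); a=np.mean([bot.capture('top').astype(float) for _ in range(3)],0);np.save('Sf',b);np.save('Af',a)
f=b[...,0]-.5*(b[...,1]+b[...,2])
for v in range(186,218,2):
    r=f[v,312:345]; m=np.nonzero(r>r.max()/2)[0]; print(v,312+m.min(),312+m.max(),r.max().round(),end='|')
h=cv2.cvtColor(a.astype(np.uint8),cv2.COLOR_BGR2HSV)
m=(h[...,0]>100)&(h[...,0]<130)&(h[...,1]>110); m[:185]=0;m[225:]=0;m[:,:300]=0;m[:,360:]=0
v,u=np.nonzero(m); print('\ntop blue',m.sum(), u.mean() if m.any() else '',v.mean() if m.any() else '')
print('pred',proj('top',[534.3,-95,110]).round(1), proj('top',[536.3,-95,114]).round(1))
for L0,n in((np.load('A.npy'),a),): 
    d=np.abs(L0-n).max(2)
    for nm,(x0,x1,y0,y1) in dict(tape=(290,324,238,272),spanner=(250,316,150,168),watch=(414,442,192,220),orange=(200,222,206,222)).items(): print(nm,d[y0:y1,x0:x1].mean().round(1),d[y0:y1,x0:x1].max().round(0))
E
```

```text
at [445.3 107.9 176.7] [ 3.141 -0.     0.048] F [-0.   0.8  0.3] w 0.2 ff 0.0 t 55.15
units [1.01  2.588 0.333] spin -0.018
188 326 329 | 189 325 331 | 190 325 331 | 191 325 332 | 192 325 333 | 193 325 334 | 194 325 335 | 195 325 336 | 196 325 337 | 197 325 337 | 198 325 338 | 199 325 338 | 200 325 338 | 201 325 337 | 202 325 334 | 203 325 333 | 204 326 333 | 205 327 333 | 206 327 333 | 207 328 333 | 208 329 333 | 209 330 333 | 210 331 333 | 211 332 333 | 
side red 86 320.42 195.91
top red 16 314.62 205.56
534 0 [[321.2, 198.2], [314.4, 204.7]]
534 1.57 [[308.3, 227.7], [344.7, 234.8]]
534 2.0 [[316.7, 235.2], [356.9, 232.4]]
536.3 0 [[321.9, 198.0], [314.4, 203.9]]
536.3 1.57 [[309.1, 227.4], [344.7, 234.0]]
536.3 2.0 [[317.5, 234.9], [356.9, 231.5]]
186 312 341 5.0|188 327 329 57.0|190 326 330 165.0|192 326 332 170.0|194 327 333 169.0|196 327 335 172.0|198 327 337 173.0|200 326 337 164.0|202 326 335 102.0|204 326 333 103.0|206 327 333 102.0|208 328 333 101.0|210 330 333 88.0|212 331 333 50.0|214 321 334 27.0|216 312 339 16.0|
top blue 71 327.7323943661972 200.91549295774647
pred [326.7 201.4] [326.7 200.6]
tape 18.1 55.0
spanner 0.5 2.0
watch 0.5 2.0
orange 44.6 126.0
```

Run:
```python
from h import *
from scipy.optimize import least_squares
A=np.load('A.npy');F=np.load('Af.npy');B=np.load('B.npy');S=np.load('Sf.npy')
red=lambda im:np.clip(im[...,2]-np.maximum(im[...,0],im[...,1])-25,0,None)
def cen(im,x0,x1,y0,y1):
    r=red(im)[y0:y1,x0:x1]; v,u=np.mgrid[y0:y1,x0:x1]; return np.array([(r*u).sum(),(r*v).sum()])/r.sum(), r.sum()
k1,n1=cen(A,350,366,222,238); k2,n2=cen(F,304,326,196,215); print('top',k1,n1,k2,n2)
s1,m1=cen(B,308,330,220,250); s2,m2=cen(S,308,332,180,212); print('side',s1,m1,s2,m2)
w1=onz('top',k1,97); w2=onz('top',k2,97); print(w1.round(1),w2.round(1),'chord',np.linalg.norm(w1-w2).round(1))
print('side',onz('side',s1,83).round(1),onz('side',s2,83).round(1))
print((F[196:214,304:346,2]).astype(int)[:, ::1].tolist().__str__().replace('], [','\n'))
```

```text
top [357.48113717 230.3533672 ] 3469.125 [314.73480594 205.54498939] 2671.0
side [318.60368336 232.39257437] 7214.875 [320.53347498 195.56601258] 8001.0
[ 458.1 -180.4   97. ] [523.1 -62.6  97. ] chord 134.5
side [ 460.4 -173.8   83. ] [527.6 -53.4  83. ]
[[83, 107, 110, 118, 117, 116, 112, 109, 111, 109, 110, 101, 87, 108, 167, 213, 213, 214, 216, 218, 224, 224, 226, 225, 224, 227, 236, 236, 236, 235, 234, 219, 72, 68, 80, 109, 118, 118, 117, 119, 118, 118
76, 101, 106, 118, 117, 117, 117, 112, 110, 108, 108, 99, 86, 106, 183, 235, 235, 235, 235, 235, 235, 235, 236, 236, 235, 235, 235, 235, 234, 235, 235, 219, 79, 79, 79, 102, 102, 107, 118, 118, 118, 118
66, 87, 100, 119, 117, 117, 117, 116, 109, 108, 106, 99, 95, 118, 185, 236, 237, 231, 212, 212, 212, 211, 204, 204, 201, 201, 200, 198, 198, 198, 199, 185, 85, 83, 76, 82, 82, 95, 118, 118, 118, 118
59, 70, 92, 117, 113, 113, 112, 112, 108, 107, 106, 98, 92, 112, 164, 214, 197, 188, 144, 145, 145, 140, 122, 119, 107, 107, 104, 97, 97, 99, 105, 101, 85, 85, 80, 82, 82, 95, 118, 118, 118, 118
55, 62, 78, 104, 108, 109, 108, 108, 108,
[... 2019 characters left out ...]
233, 233, 233, 233, 233, 236, 237, 223, 119, 142, 183, 135, 115, 112, 112, 112, 111, 114, 118
48, 46, 58, 84, 83, 83, 82, 88, 112, 112, 112, 110, 135, 180, 159, 149, 207, 239, 238, 238, 238, 238, 238, 238, 238, 238, 238, 238, 237, 237, 231, 199, 196, 218, 153, 117, 114, 114, 114, 111, 109, 116
47, 46, 58, 84, 83, 83, 88, 105, 112, 112, 112, 111, 154, 216, 220, 218, 234, 239, 230, 222, 221, 222, 221, 212, 208, 208, 207, 203, 200, 199, 200, 194, 178, 190, 139, 117, 117, 117, 116, 113, 110, 121
46, 46, 57, 82, 81, 85, 95, 115, 115, 115, 116, 116, 137, 186, 203, 205, 205, 203, 188, 174, 172, 173, 172, 152, 143, 141, 138, 129, 117, 114, 115, 117, 108, 110, 118, 117, 117, 117, 116, 115, 118, 129]]
```

Run:
```python
from h import *
F=np.load('Af.npy')
for z in(64,68):
    h=onz('top',(342.7,204.7),z); k=onz('top',(314.73,205.54),97); d=(k-h)[:2]; print(h.round(1),np.hypot(*d).round(1),'world angle from +y',np.arctan2(-d[0],d[1]).round(3))
# arm mid rows by column
g=F[...,2]
m=[(u,(np.arange(202,208)*(g[202:208,u])).sum()/g[202:208,u].sum()) for u in range(319,336)]
# upper edge of arm crossing ~150
def cross(u,rows,thr=150,up=True):
    for r in rows:
        if g[r,u]<thr<=g[r+1,u]: return r+(thr-g[r,u])/(g[r+1,u]-g[r,u])
e=np.array([(u,cross(u,range(201,206))) for u in range(320,334)],float); print(np.polyfit(*e.T,1)[0], [onz('top',p,64)[:2].round(1).tolist() for p in (e[0],e[-1])])
kf=np.array([(u,next(r+(g[r,u]-150)/(g[r,u]-g[r+1,u]) for r in range(197,201) if g[r,u]>150>=g[r+1,u])) for u in range(321,332) ],float)
print(np.polyfit(*kf.T,1)[0],[onz('top',p,114)[:2].round(1).tolist() for p in (kf[0],kf[-1])])
```

```text
[ 528.7 -140.2   64. ] 77.8 world angle from +y 0.072
[ 528.5 -140.    68. ] 77.6 world angle from +y 0.07
-0.031088992135529053 [[530.3, -76.3], [532.2, -112.8]]
-0.07545038261798247 [[539.2, -79.6], [542.3, -106.4]]
```

```bash
python3 -c "
from plant import bot
print(bot.close_job())"
```

```text
the job is handed in; nothing more can be done
None
```

The blue plate is in the vice, upright against the back rest, and the red-knob lever is shut across its front. I handed the job in at about 55 s, without the verdict being shown. Final measurements put the plate within about 0.02 rad of upright and the lever at about 0.02 rad. The spanner and stopwatch did not move. The orange plate and tape roll could not be cleanly compared at the end, because the arm and its shadow were in the way.

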